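Clip the chipping hammer to the yellow tether eye

TASK

Pick up the chipping hammer by its black handle and snap the hook at its end onto the yellow tether eye, pressing its red gate gently against one leg of the loop until it gives way, passes the leg and springs shut behind it (never push the gate open with the fingers, and never load hook and eye with more than about 20 N). Then, still holding the hammer, draw it back against the shut gate with a steady pull of about 10 N for a second to prove that it holds. Finally lay the clipped hammer flat on the bench and let go, leaving the grey eye and everything else on the bench alone.

Things in the scene. Friction and masses are not known exactly. Their poses are not given: they have to be found in the camera images.
- hammer: Chipping hammer lying flat on the bench, about 200 mm long, 0.27 to 0.5 kg. Origin: on its underside, under the handle; x along the handle towards the snap hook, z up. Black rubber handle with orange bands: 24 mm wide (y), 28 mm high, from x -60 to 50 mm; grip it across its width, e.g. at the origin. Dark steel head crosswise at x -85 to -59 mm, y -80 to 62 mm, 26 mm thick
- hook_mouth (a point): Middle of the hook's mouth, at x 105, y 2, z 14 mm in the hammer's frame, same axes. The mouth looks to +x and is 16 mm wide between the inward-bent nose (y -10) and the gate's pivot (y 15)
- hook_back (a point): Back of the hook's inside, at x 63, y 0, z 14 mm in the hammer's frame. The bright steel hook is 9 mm bar, 14 mm above the underside, with two arms along x (bar centres at y -15 and 15 mm, 21 mm clear). A leg inside the hook has its centre at x = 93 mm when it bears on the shut gate and 67 to 70 mm when it bears on the back; the gate can spring shut once the leg is below x = 77 mm
- gate (a joint): Red sprung gate closing the mouth: a 6 mm bar 23 mm long, from its pivot on the +y arm across to the nose; rad. 0 = shut (it cannot swing outward), grows as it is pushed inward, at most 1.35. Pushing a leg through takes about 4 N at first touch and up to 8 N, plus rubbing
- yellow_eye: Yellow tether eye fixed to the bench: upright closed loop of 8 mm bar, legs 44 mm apart (centres), 56 mm high, on a foot plate 110 x 50 x 4 mm with a dark slot. Origin: under the foot's centre; x along the slot, away from the robot, within 0.35 rad of straight ahead. The loop is clamped off the foot's centre by an unknown amount up to 12 mm along x. Trades places with the grey eye at random
- yellow_eye_near (a point): Mid-slot place of the loop's near leg (8 mm bar), 25 mm above the bench, 22 mm from the foot's centre towards the robot; the leg itself stands up to 12 mm before or behind this point along x (exact across). The hook goes onto it along +x, at any height between foot and loop top
- yellow_eye_far (a point): The same for the far leg, 44 mm farther along x
- grey_eye: The same eye painted grey, fixed to the bench, not to be used; origin as for the yellow one
- square_tube: Standing offcut of steel square tube, 60 x 60 x 90 mm high, loose; origin under its centre
- coupon: Flat steel test plate 100 x 50 x 8 mm lying between the eyes, loose; origin under its centre, x along its length
- magnet_square: Red welding magnet bracket, about 100 x 80 x 18 mm, loose; origin underneath it
- wire_brush: Hand brush lying at the right, loose; origin underneath it, x along its length
- spatter_can: Blue spray can, 56 mm diameter, 150 mm high, standing, loose; origin under its centre
- pliers: Pliers with red grips, about 160 x 52 x 14 mm, loose; origin underneath, x along its length
- grinder: Blue angle grinder, about 290 mm long, 68 mm high, loose; origin underneath, x along its length
Not all that is in view belongs to the job. Leave any green or turquoise look-alike of the hammer alone.

How it is judged:
By the outcome, as a careful person would: the job done as asked, in the order asked, and still so for the second after the job is handed in, with the robot touching nothing.
It also fails if it takes over 61 s, if anything falls off the work surface, if the arm or the gripper's body presses on something with over 40 N, if the wrist force passes 120 N, or if a joint passes its speed limit or range.

ROBOT

A 7-joint arm with a two-finger parallel gripper is mounted at the origin on the work surface. World frame = base frame: x ahead of the robot, y to its left, z up, the work surface at z = 0. Lengths are in m, angles in rad, forces in N, time in s.
With the tool pointing down it reaches from about 0.4 to 0.85 m from the base axis. Payload 10.4 kg.
Tool frame: the origin (TCP) lies midway between the tips of the shut fingers; the grasp point (between the pads) lies 19 mm behind it; x points along the fingers, y is the direction in which the jaws open and shut, and the axes are right-handed (so a half turn about x gives the same grasp; the last joint's range is limited). The gripper opens to 87 mm and grips with 3 to 60 N. Pads are 19 mm wide; open, the fingers measure 117 mm over their backs; the gripper's body (75 mm by 190 mm) begins 51 mm behind the grasp point.
Start: joints at [1.221, 0.332, -0.065, 1.46, 0.022, 1.35, -0.088], TCP at [0.201, -0.592, 0.19] pointing down, gripper open.
Joint ranges: [-2.6, 2.6], [-0.5, 2.12], [-1.47, 1.34], [0.16, 2.42], [-1.27, 4.41], [0.06, 2.06], [-2.6, 2.6]. Speed limits (rad/s): [2.22, 2.22, 2.79, 2.79, 3.14, 3.14, 3.14].

INTERFACE

Orientations are given as a unit quaternion [x, y, z, w].
In Python, from bench import r gives the robot as it stands.
- The arm moves only by the shell command python3 -m jog 'ROWS' [OPENING] [FORCE]. ROWS is JSON, a list of rows, each an object with "slide": the shift along the tool's x, y, z in cm, a list of three; "roll": the turn about the tool's x in degrees. A call has 1 to 5 rows; each row is the pose to reach, as a shift and turn from the pose measured when the call began, along the tool's axes at that moment; what a row does not reach only later rows make up. A row lasts 1/12 s, in which the tool goes at most 41.7 mm and 7.16 degrees, less where a joint would pass 70% of its speed; a pose out of reach is approached as far as the arm can. A call with a gripper value outside its range is refused whole. OPENING is the closure, from 0 (fully open) to 1 (shut), set as the call begins (- or left out, the last holds). The fingers move at their own pace and stop on an object; FORCE is the grip in N (left out, the last holds). Time passes only in rows, so rows that repeat a pose let the fingers close. It gives the time, the measured TCP pose, the force and the opening at its end, in the units of the state.
- r.read_state(): the state, without advancing time (a new reading comes with each control period).
- r.camera(name): name is "scene" or "top" or "wrist"; returns the picture (480x640x3 uint8, red, green, blue); there is no depth.
- r.camera_info(name): a dict with "intrinsics" (3x3 intrinsics, pixels), "R" (3x3) and "t" (3): a world point X has camera coordinates R X + t; the wrist camera has in their place "hand_eye" (4x4, takes a point from camera to tool coordinates, whose origin is the TCP and whose axes are the tool frame's). Camera axes: x right, y down, z forward; pixel columns grow to the right and rows downward; lengths in m; the calibration is good to about 2 mm. A picture is of the moment at which its call begins: read the wrist's pose just before it. camera_info takes no time and is no camera call.
- r.close_job(): hands the job in, once; it reports no verdict.
The state is a dict: "time": time; "joint_positions": joint angles; "joint_vel": joint speeds; "joint_torque": joint torques, N m; "ee_pos": TCP position; "eef_rot": TCP orientation; "ft_force": force on the tool from outside, world axes, zero at the start; "torque": the same for the moment, N m; "width": finger opening in m.
Only numpy, scipy, OpenCV 4.12 (cv2) and the standard library are available. Lean on these libraries where they do the work, as an engineer would, in place of code of your own. Each camera call takes 0.05 s, during which the arm holds its last target.

## Working session

There is one attempt and no reset: what is moved stays moved. The work goes in short steps, Python scripts to look and compute and a shell command to move; the robot and the scene stay as the last step left them, time stands still between calls to the robot, and variables do not carry over. Pictures are saved under pics/ and viewed, and the job is handed in when it is done.

```bash
ls; mkdir -p pics
python3 - <<'E'
from bench import r
import cv2
s=r.read_state();print(s['time'],s['ee_pos'],s['eef_rot'],s['ft_force'],s['width'])
for n in('scene','top','wrist'):
    cv2.imwrite(f'pics/{n}0.png',cv2.cvtColor(r.camera(n),cv2.COLOR_RGB2BGR))
    print(n,r.camera_info(n))
E
```

```text
pics
0.0 [ 0.20052079 -0.59150429  0.18926849] [-0.69758245 -0.11553746  0.69778719 -0.11455503] [-0.25343132  1.14203869  0.34313082] 0.08709807211087639
scene {'intrinsics': array([[444.40412293,   0.        , 320.28268036],
       [  0.        , 444.40412293, 243.97737512],
       [  0.        ,   0.        ,   1.        ]]), 'R': array([[-0.05853856,  0.9982686 ,  0.00574881],
       [ 0.77492906,  0.04907075, -0.63014047],
       [-0.62933154, -0.0324326 , -0.77645987]]), 't': array([ 0.01252196, -0.3722099 ,  1.4202019 ])}
top {'intrinsics': array([[611.83135681,   0.        , 307.68254124],
       [  0.        , 611.83135681, 242.32351451],
       [  0.        ,   0.        ,   1.        ]]), 'R': array([[ 0.0019736 , -0.99989984, -0.01401476],
       [-0.99833753, -0.00116281, -0.0576266 ],
       [ 0.05760453,  0.01410519, -0.99823983]]), 't': array([0.02144064, 0.52931141, 1.66938353])}
wrist {'intrinsics': array([[418.63916039,   0.        , 319.98879576],
       [  0.        , 418.63916039, 249.98747489],
       [  0.        ,   0.        ,   1.        ]]), 'hand_eye': array([[-7.16023250e-04, -2.66865420e-01,  9.63733539e-01,
        -1.95849494e-01],
       [ 9.99999687e-01,  1.34202220e-04,  7.80129493e-04,
         5.48713809e-04],
       [-3.37524765e-04,  9.63733796e-01,  2.66865240e-01,
        -7.42223873e-02],
       [ 0.00000000e+00,  0.00000000e+00,  0.00000000e+00,
         1.00000000e+00]])}
```

View pics/scene0.png

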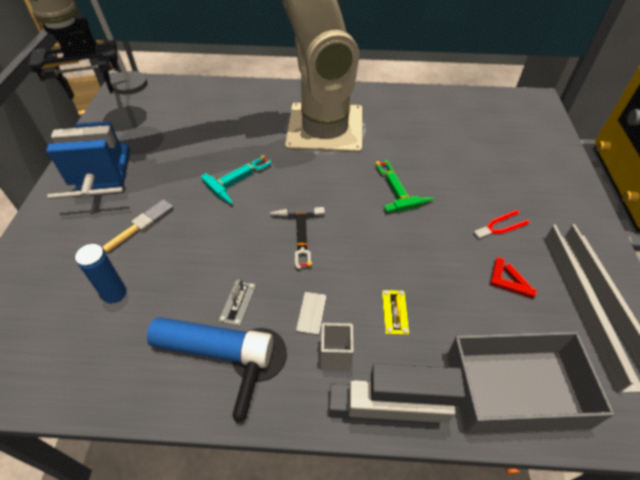

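View pics/top0.png

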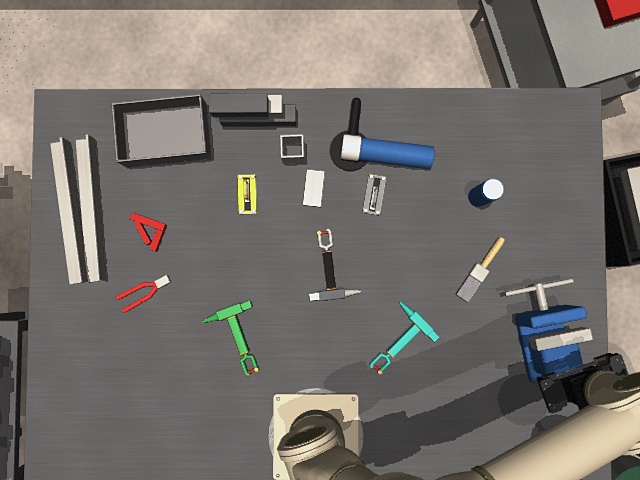

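View pics/wrist0.png

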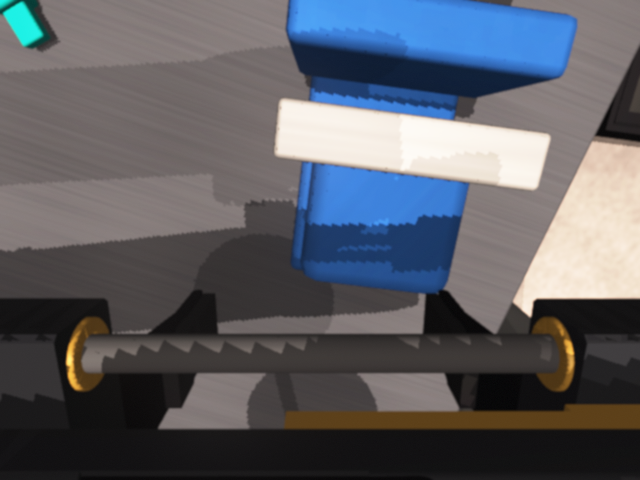

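The top view has three hammer-shaped things: green at (235,335), turquoise at (405,335), and one with a black handle, orange bands and a steel head at (327,265). The last fits the description. The yellow eye is at (247,194) and the grey one at (374,194). I'll confirm the hammer in an enlarged crop.

Run:
```python
import cv2,numpy as np
im=cv2.imread('pics/top0.png')
a=cv2.resize(im[215:315,290:380],None,fx=5.5,fy=5.5,interpolation=cv2.INTER_CUBIC)
b=cv2.resize(im[165:225,227:267],None,fx=7,fy=7,interpolation=cv2.INTER_CUBIC)
c=np.zeros((550,800,3),np.uint8);c[:a.shape[0],:a.shape[1]]=a;c[:420,510:790]=b
cv2.imwrite('pics/crop1.png',c)
```

```text
(no output)
```

View pics/crop1.png

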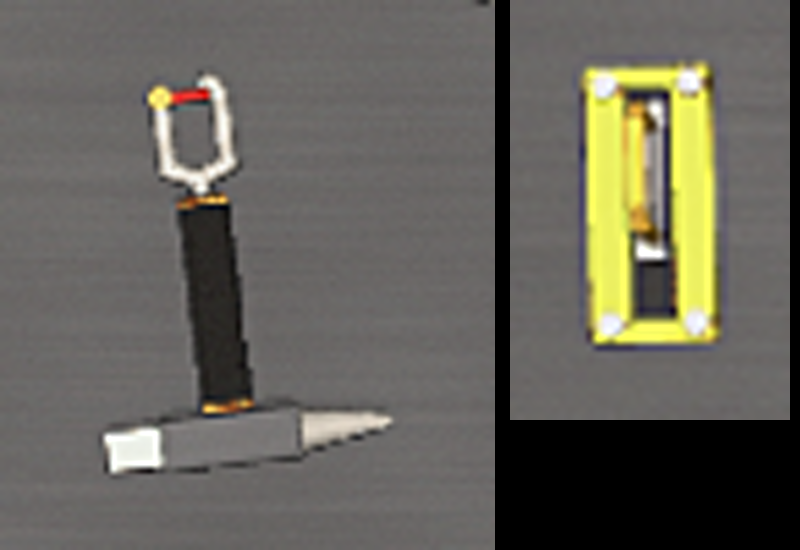

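The crop shows the black handle with orange bands at crop (178–255, 195–412), the steel head, and the hook with a red gate at crop (190,97). This is the right hammer. The yellow eye's loop sits towards the far end of its slot.

```bash
cat > h.py <<'E'
import numpy as np,cv2
from bench import r
from scipy.spatial.transform import Rotation as Ro
def ray(name,uv,z,st=None):
    i=r.camera_info(name);K=i['intrinsics']
    d=np.linalg.inv(K)@np.array([uv[0],uv[1],1.])
    if name=='wrist':
        T=i['hand_eye'];R=Ro.from_quat(st['eef_rot']).as_matrix()
        o=R@T[:3,3]+st['ee_pos'];d=R@T[:3,:3]@d
    else:
        o=-i['R'].T@i['t'];d=i['R'].T@d
    return o+d*(z-o[2])/d[2]
def proj(name,X,st=None):
    i=r.camera_info(name);K=i['intrinsics'];X=np.asarray(X,float)
    if name=='wrist':
        T=i['hand_eye'];R=Ro.from_quat(st['eef_rot']).as_matrix()
        p=T[:3,:3].T@(R.T@(X-st['ee_pos'])-T[:3,3])
    else: p=i['R']@X+i['t']
    p=K@p;return p[:2]/p[2]
def snap(name,fn):
    st=r.read_state();im=cv2.cvtColor(r.camera(name),cv2.COLOR_RGB2BGR);cv2.imwrite('pics/'+fn,im);return st,im
def tip(st):
    R=Ro.from_quat(st['eef_rot']).as_matrix()
    print('t %.2f'%st['time'],'pos',np.round(st['ee_pos'],4),'x',np.round(R[:,0],3),'y',np.round(R[:,1],3),'z',np.round(R[:,2],3),'F',np.round(st['ft_force'],1),'M',np.round(st['torque'],2),'w',round(st['width'],4))
E
python3 - <<'E'
from h import *
c=lambda x,y:(290+x/5.5,215+y/5.5)
e=lambda x,y:(227+(x-510)/7,165+y/7)
A=ray('top',c(204,196),.024);B=ray('top',c(228,410),.024)
print('handle',A,B,np.degrees(np.arctan2(*(A-B)[[1,0]])))
for p in[(160,97),(208,90),(202,182)]:print(ray('top',c(*p),.014))
q=[ray('top',e(*p),.004) for p in[(585,72),(708,66),(718,340),(593,344)]];print(np.round(q,4),np.mean(q,0))
m=lambda a,b:(q[a]+q[b])/2
v=m(0,1)-m(2,3);print(np.degrees(np.arctan2(v[1],v[0])),np.linalg.norm(v))
print(ray('top',e(637,105),.052),ray('top',e(640,238),.052))
tip(r.read_state())
print(r.read_state()['joint_positions'])
E
```

```text
handle [ 0.50605948 -0.03100672  0.024     ] [ 0.39991571 -0.04291342  0.024     ] 6.400410538810251
[ 0.55615519 -0.009121    0.014     ]
[ 0.55969657 -0.03318015  0.014     ]
[ 0.51351399 -0.03018122  0.014     ]
[[0.7174 0.2184 0.004 ]
 [0.7198 0.1692 0.004 ]
 [0.6099 0.1645 0.004 ]
 [0.6083 0.2142 0.004 ]] [0.66383616 0.19156021 0.004     ]
2.3188306333385307 0.10953243188976383
[0.69637356 0.19181614 0.052     ] [0.64451677 0.19024514 0.052     ]
t 0.15 pos [ 0.2005 -0.5916  0.1895] x [-0.     0.001 -1.   ] y [ 0.321 -0.947 -0.001] z [-0.947 -0.321  0.   ] F [-0.1  0.7 -0.4] M [-0.03 -0.    0.01] w 0.087
[ 1.22139564  0.33269697 -0.06472119  1.46071171  0.0215967   1.34991674
 -0.08852986]
```

```bash
cat >> h.py <<'E'
def go(target,yawy=None):
    """print slide(cm)/roll(deg) to reach TCP target; yawy = wanted world angle (deg) of tool y"""
    st=r.read_state();tip(st);R=Ro.from_quat(st['eef_rot']).as_matrix()
    d=R.T@(np.array(target)-st['ee_pos'])*100
    a=np.degrees(np.arctan2(R[1,1],R[0,1]))
    print('slide',np.round(d,2),'roll',None if yawy is None else round((a-yawy+180)%360-180,2),'now yawy',round(a,2))
E
python3 -m jog '[{"slide":[0,-13.5,-12.5],"roll":6},{"slide":[0,-13.5,-12.5],"roll":12},{"slide":[0,-13.5,-12.5],"roll":12},{"slide":[0,-13.5,-12.5],"roll":12},{"slide":[0,-13.5,-12.5],"roll":12}]' 0
python3 -c "
from h import *
go([.443,-.038,.16],-83.6)"
```

```text
time: 0.57
ee_pos: [0.2783, -0.4188, 0.1896]
eef_rot: [0.706, 0.044, -0.706, 0.043]
ft_force: [1.8, -0.3, -1.3]
width: 0.0871
t 0.57 pos [ 0.2783 -0.4188  0.1896] x [ 0.     0.002 -1.   ] y [ 0.122 -0.993 -0.002] z [-0.993 -0.122 -0.   ] F [ 1.8 -0.3 -1.3] M [ 0.01 -0.04 -0.05] w 0.0871
slide [  3.04 -35.78 -21.  ] roll 0.61 now yawy -82.99
```

```bash
python3 -m jog '[{"slide":[0,-35.8,-21],"roll":0.6},{"slide":[0,-35.8,-21],"roll":0.6},{"slide":[0,-35.8,-21],"roll":0.6},{"slide":[0,-35.8,-21],"roll":0.6},{"slide":[0,-35.8,-21],"roll":0.6}]' 0
python3 -c "
from h import *
go([.443,-.038,.16],-83.6)"
```

```text
time: 0.98
ee_pos: [0.3587, -0.2306, 0.19]
eef_rot: [0.706, 0.04, -0.706, 0.039]
ft_force: [1.0, -1.5, -0.1]
width: 0.0871
t 0.98 pos [ 0.3587 -0.2306  0.19  ] x [-0.     0.002 -1.   ] y [ 0.111 -0.994 -0.002] z [-0.994 -0.111 -0.   ] F [ 1.  -1.5 -0.1] M [-0.04 -0.05 -0.  ] w 0.0871
slide [  3.03 -18.19 -10.52] roll -0.0 now yawy -83.6
```

```bash
python3 -m jog '[{"slide":[0,-18.2,-10.5],"roll":0},{"slide":[0,-18.2,-10.5],"roll":0},{"slide":[0,-18.2,-10.5],"roll":0},{"slide":[0,-18.2,-10.5],"roll":0},{"slide":[0,-18.2,-10.5],"roll":0}]' 0
python3 -m jog '[{"slide":[0,-1,-0.5],"roll":0},{"slide":[0,-1,-0.5],"roll":0}]' 0
python3 -c "
from h import *
go([.443,-.038,.16],-83.6)
st,im=snap('wrist','w1.png')"
```

```text
time: 1.4
ee_pos: [0.4415, -0.0394, 0.1904]
eef_rot: [0.706, 0.04, -0.706, 0.039]
ft_force: [1.2, -0.9, -0.1]
width: 0.0871
time: 1.57
ee_pos: [0.4462, -0.0246, 0.1905]
eef_rot: [0.706, 0.042, -0.706, 0.041]
ft_force: [-0.1, -0.7, 0.6]
width: 0.0873
t 1.57 pos [ 0.4462 -0.0246  0.1905] x [ 0.001  0.002 -1.   ] y [ 0.118 -0.993 -0.002] z [-0.993 -0.118 -0.001] F [-0.1 -0.7  0.6] M [-0.04  0.07  0.02] w 0.0873
slide [3.05 1.3  0.48] roll 0.36 now yawy -83.24
```

View pics/w1.png

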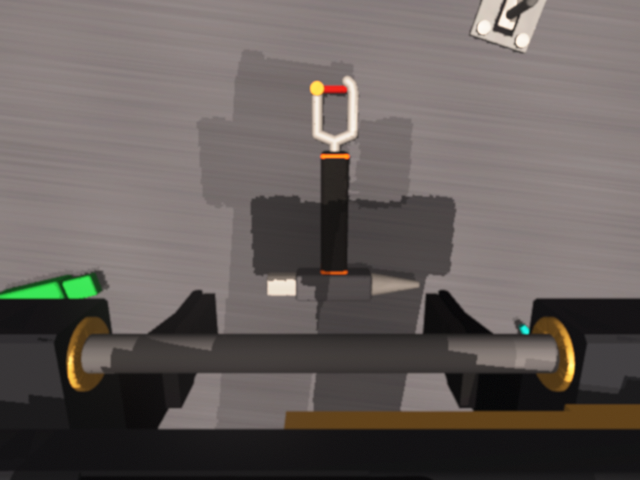

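The wrist picture shows the black handle from (335,155) to (334,272), with the hook up and the gate at (333,89).

```bash
python3 -c "
from h import *
st=r.read_state()
A=ray('wrist',(335,154),.026,st);B=ray('wrist',(334,273),.026,st)
print(A,B,np.degrees(np.arctan2(*(A-B)[[1,0]])),np.linalg.norm(A-B))
for p in[(317,88),(350,83),(334,148)]:print(ray('wrist',p,.014,st))
u=(A-B)/np.linalg.norm(A-B);o=B+u*.060;print('origin',o)
g=o-u*.012;g[2]=.16
go(g,-90+np.degrees(np.arctan2(u[1],u[0])))
"
```

```text
[ 0.5049691  -0.03328014  0.026     ] [ 0.4004465 -0.0455125  0.026    ] 6.675007473237997 0.10523595160957205
[ 0.55600045 -0.01215524  0.014     ]
[ 0.56302784 -0.0389465   0.014     ]
[ 0.50940889 -0.03226042  0.014     ]
origin [ 0.46003978 -0.03853825  0.026     ]
t 1.62 pos [ 0.4456 -0.0272  0.1903] x [ 0.     0.001 -1.   ] y [ 0.115 -0.993 -0.001] z [-0.993 -0.115 -0.   ] F [-0.4 -0.5 -0.8] M [-0.03  0.02 -0.02] w 0.0874
slide [ 3.03  1.3  -0.11] roll -0.07 now yawy -83.4
```

```bash
python3 -m jog '[{"slide":[3.5,1.2,-0.1],"roll":0},{"slide":[7,1.2,-0.1],"roll":0},{"slide":[10.5,1.2,-0.1],"roll":0},{"slide":[12,1.2,-0.1],"roll":0},{"slide":[12,1.2,-0.1],"roll":0}]' 0
python3 -c "
from h import *
go([.447,-.0388,.004],-83.4)
st,im=snap('wrist','w2.png')"
```

```text
time: 2.03
ee_pos: [0.4447, -0.04, 0.0668]
eef_rot: [-0.704, -0.041, 0.708, -0.039]
ft_force: [-0.1, 0.4, 0.2]
width: 0.0872
t 2.03 pos [ 0.4447 -0.04    0.0668] x [-0.006  0.002 -1.   ] y [ 0.113 -0.994 -0.003] z [-0.994 -0.113  0.006] F [-0.1  0.4  0.2] M [0.06 0.04 0.  ] w 0.0872
slide [ 6.28 -0.07 -0.27] roll -0.11 now yawy -83.51
```

View pics/w2.png

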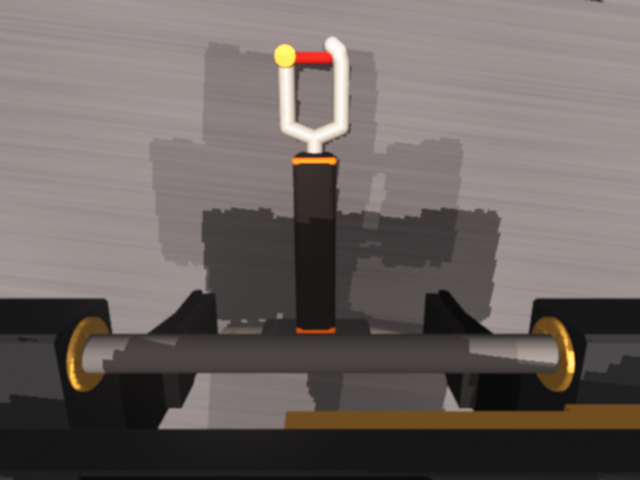

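The handle is centred between the fingers at about column 315. I'll descend and grip.

```bash
python3 -m jog '[{"slide":[3,0,-0.2],"roll":0},{"slide":[5.2,0,-0.2],"roll":0},{"slide":[6.1,0,-0.2],"roll":0},{"slide":[6.1,0,-0.2],"roll":0},{"slide":[6.1,0,-0.2],"roll":0}]' 0
python3 -c "
from h import *
go([.447,-.0388,.004],-83.4)"
```

```text
time: 2.5
ee_pos: [0.4489, -0.0397, 0.0094]
eef_rot: [-0.705, -0.041, 0.707, -0.039]
ft_force: [0.3, -0.5, -0.7]
width: 0.0865
t 2.50 pos [ 0.4489 -0.0397  0.0094] x [-0.002  0.002 -1.   ] y [ 0.113 -0.994 -0.002] z [-0.994 -0.113  0.002] F [ 0.3 -0.5 -0.7] M [-0.05 -0.    0.  ] w 0.0865
slide [ 0.54 -0.11  0.18] roll -0.11 now yawy -83.51
```

```bash
python3 -m jog '[{"slide":[0.5,-0.1,0.1],"roll":0},{"slide":[0.5,-0.1,0.1],"roll":0},{"slide":[0.5,-0.1,0.1],"roll":0}]' 0
python3 -m jog '[{"slide":[0,0,0],"roll":0},{"slide":[0,0,0],"roll":0},{"slide":[0,0,0],"roll":0},{"slide":[0,0,0],"roll":0},{"slide":[0,0,0],"roll":0}]' 1 55
python3 -m jog '[{"slide":[0,0,0],"roll":0},{"slide":[0,0,0],"roll":0},{"slide":[0,0,0],"roll":0},{"slide":[0,0,0],"roll":0},{"slide":[0,0,0],"roll":0}]' 1 55
python3 -c "
from h import *
tip(r.read_state())"
```

```text
time: 2.75
ee_pos: [0.4484, -0.039, 0.0052]
eef_rot: [-0.706, -0.041, 0.706, -0.04]
ft_force: [-0.2, -0.1, 0.3]
width: 0.087
time: 3.17
ee_pos: [0.4484, -0.039, 0.0052]
eef_rot: [-0.706, -0.041, 0.706, -0.04]
ft_force: [0.4, -0.7, -0.2]
width: 0.0616
time: 3.58
ee_pos: [0.4483, -0.039, 0.0052]
eef_rot: [-0.706, -0.041, 0.706, -0.04]
ft_force: [-1.0, 0.3, 0.9]
width: 0.0283
t 3.58 pos [ 0.4483 -0.039   0.0052] x [-0.001  0.001 -1.   ] y [ 0.113 -0.994 -0.001] z [-0.994 -0.113  0.001] F [-1.   0.3  0.9] M [-0.01  0.01  0.03] w 0.0283
```

```bash
python3 -m jog '[{"slide":[0,0,0],"roll":0},{"slide":[0,0,0],"roll":0},{"slide":[0,0,0],"roll":0},{"slide":[0,0,0],"roll":0}]' 1 55
python3 -m jog '[{"slide":[-0.6,0,0],"roll":0},{"slide":[-1.2,0,0],"roll":0},{"slide":[-2,0,0],"roll":0},{"slide":[-2,0,0],"roll":0},{"slide":[-2,0,0],"roll":0}]' 1 55
python3 -c "
from h import *
tip(r.read_state());st,im=snap('wrist','w3.png');snap('scene','s3.png')"
```

```text
time: 3.92
ee_pos: [0.4484, -0.039, 0.0052]
eef_rot: [-0.706, -0.041, 0.706, -0.04]
ft_force: [0.2, -1.2, 0.5]
width: 0.0035
time: 4.33
ee_pos: [0.449, -0.0392, 0.026]
eef_rot: [0.706, 0.04, -0.706, 0.04]
ft_force: [-0.1, -0.6, 0.0]
width: 0.0006
t 4.33 pos [ 0.449  -0.0392  0.026 ] x [ 0.     0.001 -1.   ] y [ 0.113 -0.994 -0.001] z [-0.994 -0.113 -0.001] F [-0.1 -0.6  0. ] M [0.01 0.01 0.05] w 0.0006
```

View pics/w3.png

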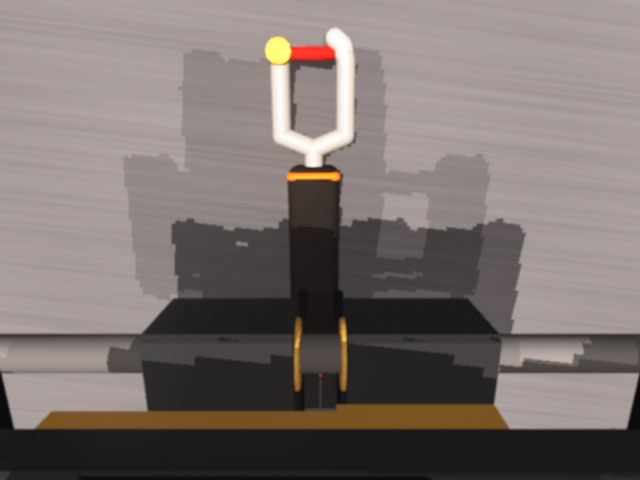

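View pics/s3.png

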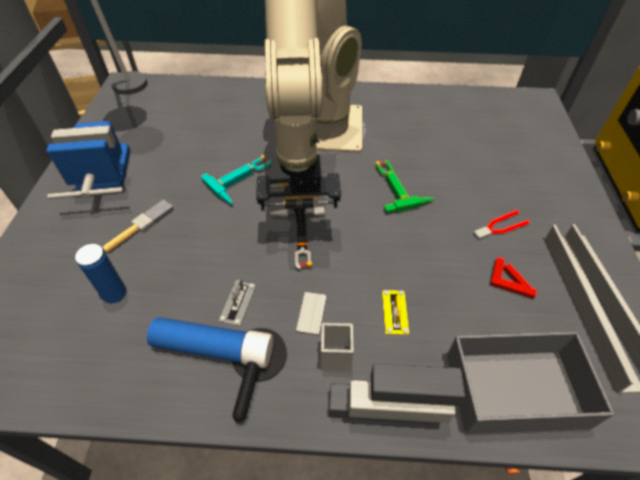

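```bash
python3 -c "
from h import *
st=r.read_state();R=Ro.from_quat(st['eef_rot']).as_matrix()
for t in([0,0,0],[-.019,0,0],[-.07,0,0]):
  X=st['ee_pos']+R@np.array(t);print(t,proj('wrist',X,st),proj('scene',X),proj('top',X))
for z in(.014,.034):
  for p in[(278,50),(335,37),(314,160)]:print(z,ray('wrist',p,z,st))
print(ray('wrist',(314,176),.026,st),ray('wrist',(314,176),.046,st))
im=cv2.imread('pics/s3.png');cv2.imwrite('pics/s3c.png',cv2.resize(im[140:280,230:370],None,fx=4.2,fy=4.2,interpolation=cv2.INTER_CUBIC))
"
```

```text
[0, 0, 0] [319.12074474 288.88818381] [299.37513952 227.06214988] [330.08801225 271.75616466]
[-0.019, 0, 0] [319.06454499 303.78277939] [299.13062694 222.02591237] [330.25478997 271.68191925]
[-0.07, 0, 0] [318.8415719 362.8772401] [298.44079445 207.81739901] [330.72201194 271.47392333]
0.014 [ 0.55656587 -0.00811454  0.014     ]
0.014 [ 0.56480426 -0.03312349  0.014     ]
0.014 [ 0.50988152 -0.02966583  0.014     ]
0.034 [ 0.55326445 -0.01035241  0.034     ]
0.034 [ 0.56070704 -0.0329456   0.034     ]
0.034 [ 0.51108961 -0.02982194  0.034     ]
[ 0.50342703 -0.03054956  0.026     ] [ 0.50537129 -0.03062466  0.046     ]
```

View pics/s3c.png

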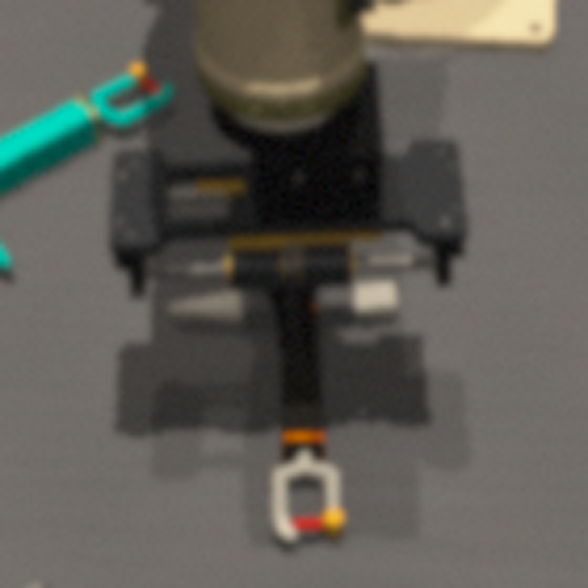

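```bash
python3 -c "
from h import *
im=cv2.imread('pics/w3.png')[140:430,220:420]
g=(255*(im/255.)**0.45).astype(np.uint8)
im2=cv2.imread('pics/w2.png')[140:430,220:420];g2=(255*(im2/255.)**0.45).astype(np.uint8)
cv2.imwrite('pics/w3c.png',cv2.resize(np.hstack([g,g2]),None,fx=2,fy=2,interpolation=cv2.INTER_CUBIC))
"
```

```text
(no output)
```

View pics/w3c.png

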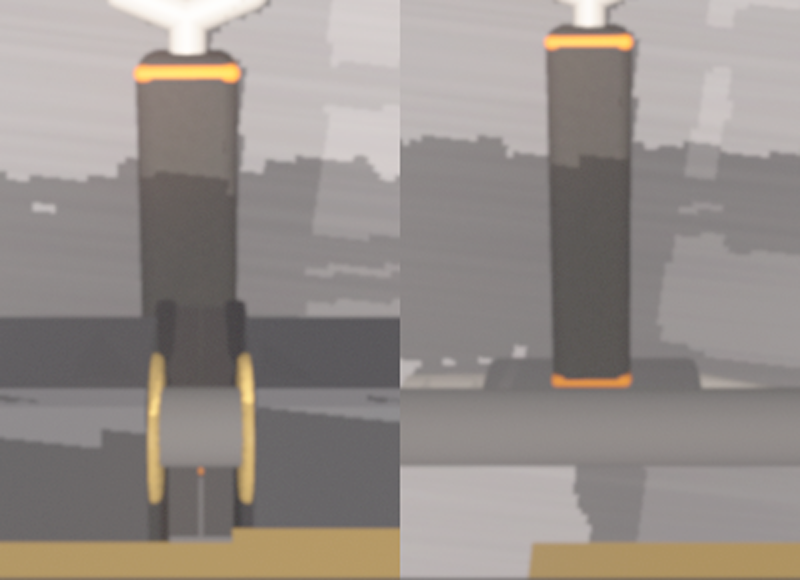

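```bash
python3 -c "
from h import *
st=r.read_state();tip(st)
s2=dict(st);
def W(s,z):
  o=np.array([.505,-.0325,z]);n=np.array([-.113,.994,0])*.012
  return np.linalg.norm(proj('wrist',o+n,s)-proj('wrist',o-n,s))
print('w3',W(st,.026),W(st,.046))
s2['ee_pos']=np.array([.4447,-.04,.0668]);s2['eef_rot']=np.array([-.704,-.041,.708,-.039]);s2['eef_rot']/=np.linalg.norm(s2['eef_rot'])
print('w2',W(s2,.026))
"
```

```text
t 4.43 pos [ 0.4483 -0.0392  0.0253] x [-0.001  0.001 -1.   ] y [ 0.113 -0.994 -0.001] z [-0.994 -0.113  0.001] F [ 0.1 -0.3  0.3] M [ 0.04  0.07 -0.01] w 0.0002
w3 52.18800792663777 57.99042924473485
w2 43.45350791306754
```

```bash
python3 -m jog '[{"slide":[-1.5,0,0],"roll":0},{"slide":[-3,0,0],"roll":0},{"slide":[-5,0,0],"roll":0},{"slide":[-5,0,0],"roll":0}]' 1 55
python3 -c "
from h import *
tip(r.read_state());st,im=snap('wrist','w4.png');_,i2=snap('scene','s4.png')
g=lambda im:(255*(im/255.)**0.45).astype(np.uint8)
a=cv2.resize(g(im),(533,400));b=cv2.resize(g(i2[150:280,250:350]),None,fx=2.65,fy=400/130,interpolation=cv2.INTER_CUBIC)
cv2.imwrite('pics/c4.png',np.hstack([a,b]))"
```

```text
time: 4.77
ee_pos: [0.4502, -0.0392, 0.078]
eef_rot: [0.707, 0.04, -0.705, 0.04]
ft_force: [1.1, 0.3, 0.2]
width: 0.0003
t 4.77 pos [ 0.4502 -0.0392  0.078 ] x [ 0.003  0.    -1.   ] y [ 0.113 -0.994 -0.   ] z [-0.994 -0.113 -0.003] F [1.1 0.3 0.2] M [ 0.   -0.08 -0.05] w 0.0003
```

View pics/c4.png

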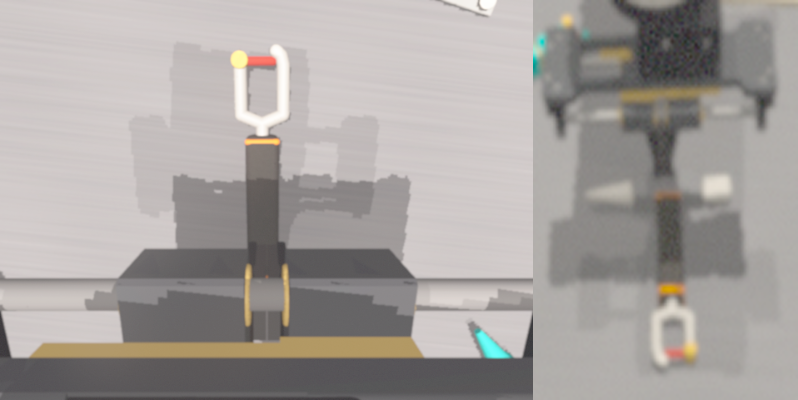

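```bash
python3 -c "
from h import *
st=r.read_state();R=Ro.from_quat(st['eef_rot']).as_matrix()
for t in([.02,0,0],[0,0,0],[-.019,0,0],[-.07,0,0]):
  X=st['ee_pos']+R@np.array(t);p=proj('scene',X);print(t,p,(p-[250,150])*[5,4.1])
print(proj('wrist',st['ee_pos'],st))
im=cv2.imread('pics/s4.png')[150:280,250:350]
g=(255*(im/255.)**0.4).astype(np.uint8);cv2.imwrite('pics/s4c.png',cv2.resize(g,None,fx=5,fy=4.1,interpolation=cv2.INTER_CUBIC))
"
```

```text
[0.02, 0, 0] [298.91622012 219.10012518] [244.5811006  283.31051324]
[0, 0, 0] [298.65091022 213.55937481] [243.25455112 260.59343671]
[-0.019, 0, 0] [298.39170487 208.14611219] [241.95852436 238.39905999]
[-0.07, 0, 0] [297.65909374 192.84621027] [238.2954687  175.66946212]
[319.11998448 288.89107208]
```

View pics/s4c.png

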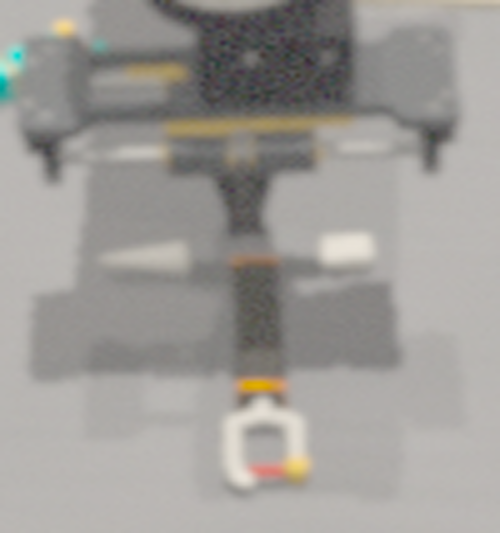

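```bash
python3 -c "
from h import *
st=r.read_state();R=Ro.from_quat(st['eef_rot']).as_matrix()
for x in(0,-.01,-.02,-.03):
  print(x,[np.round(proj('wrist',st['ee_pos']+R@np.array([x,0,z]),st)) for z in(0,-.0095)],(proj('scene',st['ee_pos']+R@np.array([x,0,-.0095]))-[250,150])*[5,4.1])
im=cv2.imread('pics/w4.png')[250:420,250:390]
g=(255*(im/255.)**0.35).astype(np.uint8);cv2.imwrite('pics/w4c.png',cv2.resize(g,None,fx=3.5,fy=3.5,interpolation=cv2.INTER_CUBIC))
print((proj('scene',[.4003,-.0445,.028])-[250,150])*[5,4.1])
"
```

```text
0 [array([319., 289.]), array([319., 271.])] [243.72190414 272.39135145]
-0.01 [array([319., 296.]), array([319., 277.])] [243.04383354 260.80705191]
-0.02 [array([319., 305.]), array([319., 285.])] [242.35582048 249.05289329]
-0.03 [array([319., 314.]), array([319., 293.])] [241.65764467 237.12511208]
[244.62123681 255.42283662]
```

View pics/w4c.png

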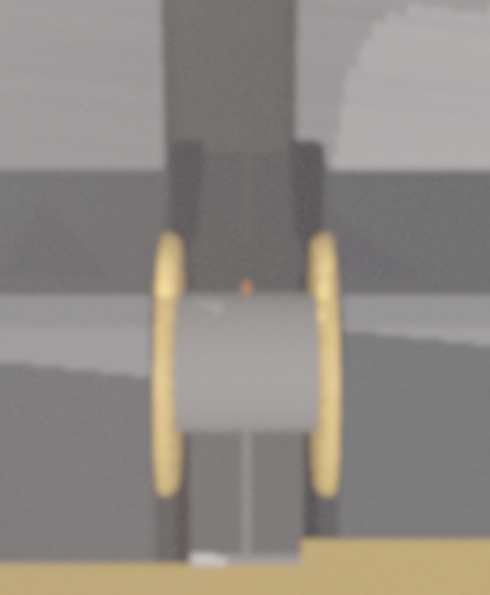

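The shut fingertips end about 25 mm short of the reported TCP in both the scene and wrist pictures: the handle's rear orange ring stays visible below them at crop (255,258). So the first grip closed above the handle and the hammer did not move. I'll reopen and go down again with a force guard.

```bash
python3 -m jog '[{"slide":[0,0,0],"roll":0},{"slide":[0,0,0],"roll":0},{"slide":[0,0,0],"roll":0},{"slide":[0,0,0],"roll":0},{"slide":[0,0,0],"roll":0}]' 0 55
python3 -m jog '[{"slide":[0,0,0],"roll":0},{"slide":[0,0,0],"roll":0},{"slide":[0,0,0],"roll":0},{"slide":[0,0,0],"roll":0},{"slide":[0,0,0],"roll":0}]' 0 55
python3 -m jog '[{"slide":[0.5,0,0],"roll":0},{"slide":[3,0,0.2],"roll":0},{"slide":[5,0,0.2],"roll":0},{"slide":[7,0,0.2],"roll":0},{"slide":[7,0,0.2],"roll":0}]' 0 55
python3 -c "
from h import *
go([.448,-.039,.005],-83.5)"
```

```text
time: 5.28
ee_pos: [0.4484, -0.0393, 0.075]
eef_rot: [-0.706, -0.04, 0.706, -0.04]
ft_force: [0.2, -0.1, 0.6]
width: 0.0262
time: 5.7
ee_pos: [0.4484, -0.0393, 0.075]
eef_rot: [-0.706, -0.04, 0.706, -0.04]
ft_force: [-0.2, -0.5, 0.1]
width: 0.0589
time: 6.12
ee_pos: [0.4437, -0.0392, 0.0017]
eef_rot: [-0.704, -0.041, 0.708, -0.039]
ft_force: [-1.3, 0.2, -0.2]
width: 0.0855
t 6.12 pos [ 0.4437 -0.0392  0.0017] x [-0.006  0.002 -1.   ] y [ 0.113 -0.994 -0.003] z [-0.994 -0.113  0.006] F [-1.3  0.2 -0.2] M [-0.03  0.12 -0.04] w 0.0855
slide [-0.33  0.03 -0.43] roll -0.02 now yawy -83.52
```

```bash
python3 -m jog '[{"slide":[0.2,0,-0.4],"roll":0},{"slide":[0.4,0,-0.4],"roll":0},{"slide":[0.6,0,-0.4],"roll":0},{"slide":[0.6,0,-0.4],"roll":0}]' 0 55
python3 -m jog '[{"slide":[0.2,0,0],"roll":0},{"slide":[0.4,0,0],"roll":0},{"slide":[0.5,0,0],"roll":0}]' 0 55
python3 -c "
from h import *
go([.448,-.039,-.02],-83.5)
st,im=snap('wrist','w5.png')
_,im=snap('scene','s5.png');im=im[140:280,230:370]
g=(255*(im/255.)**0.4).astype(np.uint8);cv2.imwrite('pics/s5c.png',cv2.resize(g,None,fx=4.2,fy=4.2,interpolation=cv2.INTER_CUBIC))
"
```

```text
time: 6.45
ee_pos: [0.4481, -0.0388, -0.0039]
eef_rot: [-0.704, -0.041, 0.708, -0.039]
ft_force: [0.0, -0.2, -0.8]
width: 0.0866
time: 6.7
ee_pos: [0.4482, -0.0389, -0.0088]
eef_rot: [-0.704, -0.041, 0.708, -0.039]
ft_force: [0.8, 0.3, 0.8]
width: 0.0868
t 6.70 pos [ 0.4482 -0.0389 -0.0088] x [-0.005  0.002 -1.   ] y [ 0.113 -0.994 -0.002] z [-0.994 -0.113  0.004] F [0.8 0.3 0.8] M [-0.01  0.03 -0.02] w 0.0868
slide [1.12 0.01 0.02] roll -0.03 now yawy -83.53
```

View pics/s5c.png

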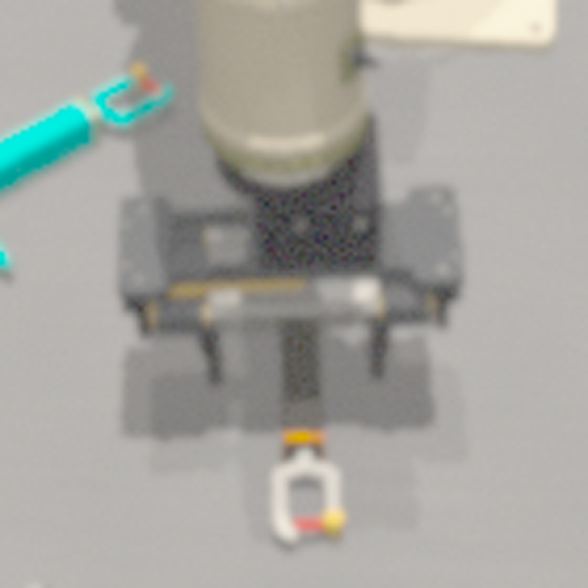

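```bash
python3 -c "
from h import *
st=r.read_state();R=Ro.from_quat(st['eef_rot']).as_matrix()
for x in(0,-.015,-.02,-.025,-.03):
  print(x,[np.round(proj('scene',st['ee_pos']+R@np.array([x,y,-.0095]))-[230,140],1)*4.2 for y in(.046,-.046)])
"
python3 -m jog '[{"slide":[0.2,0,0],"roll":0},{"slide":[0.4,0,0],"roll":0},{"slide":[0.4,0,0],"roll":0}]' 0 55
python3 -m jog '[{"slide":[0.2,0,0],"roll":0},{"slide":[0.4,0,0],"roll":0},{"slide":[0.4,0,0],"roll":0}]' 0 55
```

```text
0 [array([218.82, 417.06]), array([369.18, 410.76])]
-0.015 [array([217.14, 401.1 ]), array([369.18, 395.22])]
-0.02 [array([216.72, 395.64]), array([369.18, 389.76])]
-0.025 [array([215.88, 390.6 ]), array([369.18, 384.3 ])]
-0.03 [array([215.46, 385.14]), array([369.18, 379.26])]
time: 7.05
ee_pos: [0.4477, -0.0388, -0.0133]
eef_rot: [-0.704, -0.041, 0.708, -0.039]
ft_force: [-0.2, -0.1, 0.5]
width: 0.0869
time: 7.3
ee_pos: [0.4474, -0.0388, -0.0177]
eef_rot: [-0.704, -0.041, 0.708, -0.039]
ft_force: [0.1, 0.8, 0.3]
width: 0.0866
```

```bash
python3 -m jog '[{"slide":[0.2,0,0],"roll":0},{"slide":[0.4,0,0],"roll":0},{"slide":[0.4,0,0],"roll":0}]' 0 55
python3 -m jog '[{"slide":[0,0,0],"roll":0},{"slide":[0,0,0],"roll":0},{"slide":[0,0,0],"roll":0},{"slide":[0,0,0],"roll":0},{"slide":[0,0,0],"roll":0}]' 1 55
python3 -m jog '[{"slide":[0,0,0],"roll":0},{"slide":[0,0,0],"roll":0},{"slide":[0,0,0],"roll":0},{"slide":[0,0,0],"roll":0},{"slide":[0,0,0],"roll":0}]' 1 55
python3 -m jog '[{"slide":[0,0,0],"roll":0},{"slide":[0,0,0],"roll":0},{"slide":[0,0,0],"roll":0}]' 1 55
```

```text
time: 7.55
ee_pos: [0.4471, -0.0387, -0.0222]
eef_rot: [-0.704, -0.041, 0.708, -0.039]
ft_force: [-0.3, -0.1, -0.6]
width: 0.0869
time: 7.97
ee_pos: [0.4471, -0.0388, -0.0221]
eef_rot: [-0.704, -0.041, 0.708, -0.039]
ft_force: [-0.6, -0.9, -0.1]
width: 0.0612
time: 8.38
ee_pos: [0.4472, -0.0387, -0.0221]
eef_rot: [-0.704, -0.041, 0.708, -0.039]
ft_force: [0.0, 5.5, 3.1]
width: 0.0281
time: 8.63
ee_pos: [0.4472, -0.0385, -0.022]
eef_rot: [-0.704, -0.041, 0.708, -0.039]
ft_force: [0.6, 1.9, -0.0]
width: 0.0236
```

Width now holds at 23.6 mm, so the handle is gripped. I'll lift gently.

```bash
python3 -m jog '[{"slide":[-0.3,0,0],"roll":0},{"slide":[-0.8,0,0],"roll":0},{"slide":[-1.6,0,0],"roll":0},{"slide":[-2.5,0,0],"roll":0},{"slide":[-2.5,0,0],"roll":0}]' 1 58
python3 -c "
from h import *
tip(r.read_state());st,im=snap('wrist','w6.png');tip(r.read_state())
_,im=snap('scene','s6.png');im=im[140:280,230:370]
g=(255*(im/255.)**0.6).astype(np.uint8);cv2.imwrite('pics/s6c.png',cv2.resize(g,None,fx=4.2,fy=4.2,interpolation=cv2.INTER_CUBIC))
"
```

```text
time: 9.05
ee_pos: [0.4487, -0.0387, 0.005]
eef_rot: [-0.705, -0.041, 0.707, -0.039]
ft_force: [0.9, 0.6, -5.3]
width: 0.0237
t 9.05 pos [ 0.4487 -0.0387  0.005 ] x [-0.004  0.002 -1.   ] y [ 0.113 -0.994 -0.002] z [-0.994 -0.113  0.004] F [ 0.9  0.6 -5.3] M [ 0.05 -0.24 -0.03] w 0.0237
t 9.10 pos [ 0.4484 -0.0388  0.0042] x [-0.004  0.002 -1.   ] y [ 0.113 -0.994 -0.002] z [-0.994 -0.113  0.004] F [-0.4 -0.1 -4.1] M [ 0.04 -0.14  0.04] w 0.0237
```

View pics/w6.png

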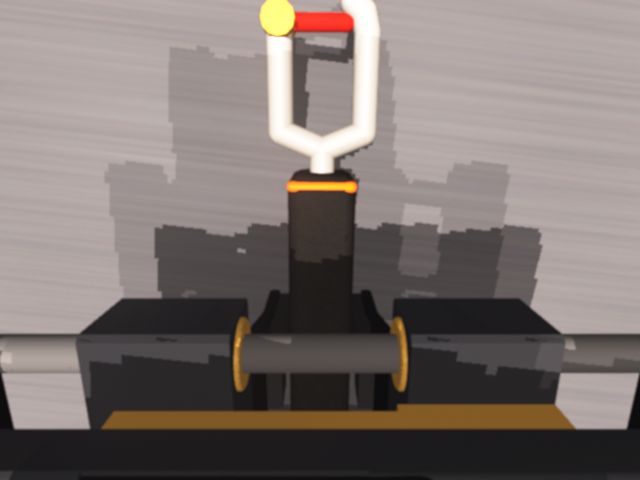

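View pics/s6c.png

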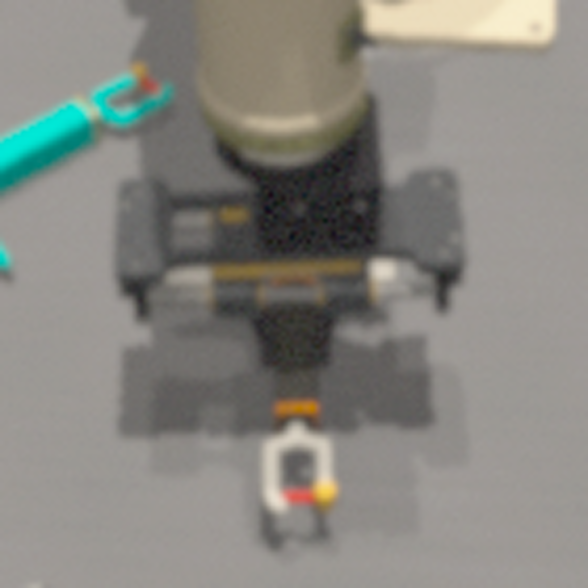

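```bash
cat >> h.py <<'E'
H0=np.array([-.0221,0.,-.012])   # hammer origin in tool coords (tool x down)
def ham(p,st,pitch=0,H=None,yaw=0):
    """hammer-frame point (m) -> world; hammer x=-tool z, y=-tool y, z=-tool x"""
    H=H0 if H is None else H
    R=Ro.from_quat(st['eef_rot']).as_matrix()
    q=Ro.from_euler('zy',[yaw,-pitch],degrees=True).apply(p)
    return st['ee_pos']+R@(H+np.array([-q[2],-q[1],-q[0]]))
E
python3 -c "
from h import *
from scipy.optimize import least_squares
st=r.read_state()
P=np.array([[.100,.015,.014],[.05,.012,.026],[.05,-.012,.026],[.08,.015,.014],[.08,-.015,.014]])
for pt in(0,3):
  print(pt,[np.round(proj('wrist',ham(p,st,pt),st),0) for p in P])
obs=np.array([[277,16],[289,187],[356,187]])
def f(q):
  H=np.array([-.0221+q[2],q[0],q[1]])
  return np.concatenate([(np.array([proj('wrist',ham(p,st,q[3],H,q[4]),st) for p in P[:3]])-obs).ravel(), [ (q[0])/.005, q[1:2][0]*0, q[2]/.003]])
s=least_squares(f,[0,-.012,0,0,0],x_scale=[.01,.01,.01,3,3]);print(s.x,s.fun)
print(ham([.105,.002,.014],st))
"
```

```text
0 [array([275.,  20.]), array([284., 171.]), array([353., 171.]), array([277.,  83.]), array([361.,  83.])]
3 [array([274.,  19.]), array([284., 176.]), array([354., 176.]), array([276.,  84.]), array([362.,  84.])]
[ 2.91376282e-04 -1.42758879e-02  4.35833756e-03  1.28794738e+01
 -1.09923983e+00] [-0.09906732  0.46393156 -2.05158401 -0.89329852  2.16068732  0.42559813
  0.05827526 -0.          1.45277919]
[ 0.56406136 -0.02372213  0.0390596 ]
```

Run:
```python
from h import *
im=cv2.imread('pics/scene0.png')[280:345,370:425]
cv2.imwrite('pics/eye.png',cv2.resize(im,None,fx=9,fy=9,interpolation=cv2.INTER_CUBIC))
c=np.array([.6638,.1915,0]);a=np.radians(2.3);ux=np.array([np.cos(a),np.sin(a),0]);uy=np.array([-ux[1],ux[0],0])
for sx,sy in((1,1),(1,-1),(-1,-1),(-1,1)):print((proj('scene',c+.055*sx*ux+.025*sy*uy+[0,0,.004])-[370,280])*9)
for l in(-.022,.022):
  for z in(.004,.052):print(l,z,(proj('scene',c+(l+.0068)*ux+[0,0,z])-[370,280])*9)
```

```text
[340.690839   478.01106883]
[131.82947332 473.97118455]
[100.65694245  87.91522398]
[295.41948559  91.54830129]
-0.022 0.004 [211.23970633 223.3217409 ]
-0.022 0.052 [237.81124908 119.15224936]
0.022 0.004 [226.6444924  379.00816001]
0.022 0.052 [254.61394925 277.94652212]
```

View pics/eye.png

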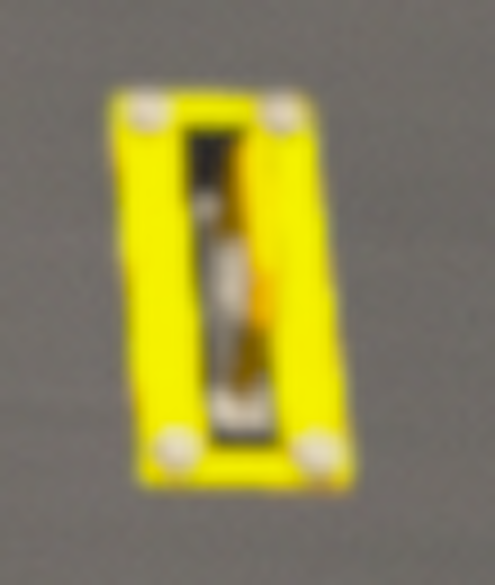

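Run:
```python
from h import *
q=np.array([ray('scene',(370+x/9,280+y/9),.004) for x,y in((352,487),(140,487),(110,92),(310,92))])
print(np.round(q,4),q.mean(0));v=q[:2].mean(0)-q[2:].mean(0);print(np.degrees(np.arctan2(v[1],v[0])))
v=q[[0,3]].mean(0)-q[1:3].mean(0);print(np.degrees(np.arctan2(-v[0],v[1])))
st=r.read_state();print(proj('scene',ham([.105,.002,.014],st)),proj('scene',ham([.1,.015,.014],st)), proj('scene',ham([.115,-.015,.014],st)))
a=np.radians(2.5);hx=np.array([np.cos(a),np.sin(a),0]);leg=np.array([.648,.1915,0])
T=leg-hx*(.105+.040+.012);T[2]=.04;print(T)
go(T,-87.5)
```

```text
[[0.72   0.2212 0.004 ]
 [0.7231 0.1706 0.004 ]
 [0.6109 0.1667 0.004 ]
 [0.6077 0.218  0.004 ]] [0.6654456  0.19412124 0.004     ]
1.8168806656411152
3.549654122293579
[301.42199011 260.76407126] [306.92214402 258.81805552] [294.19768521 264.53443276]
[0.49114943 0.18465176 0.04      ]
t 9.15 pos [ 0.4478 -0.0388  0.0035] x [-0.005  0.002 -1.   ] y [ 0.113 -0.994 -0.003] z [-0.994 -0.113  0.005] F [-0.1 -0.  -5.3] M [ 0.09 -0.04  0.04] w 0.0233
slide [ -3.63 -21.73  -6.8 ] roll 3.97 now yawy -83.53
```

```bash
python3 -m jog '[{"slide":[-1.5,-2,-0.5],"roll":1},{"slide":[-3.6,-5.5,-1.7],"roll":2},{"slide":[-3.6,-9,-3],"roll":3},{"slide":[-3.6,-12.5,-4],"roll":4},{"slide":[-3.6,-16,-5],"roll":4}]' 1 58
python3 -c "
from h import *
go([.4911,.1847,.04],-87.5)"
```

```text
time: 9.57
ee_pos: [0.48, 0.1271, 0.0399]
eef_rot: [-0.705, -0.015, 0.709, -0.014]
ft_force: [1.0, -0.1, -4.3]
width: 0.0236
t 9.57 pos [0.48   0.1271 0.0399] x [-0.004  0.002 -1.   ] y [ 0.041 -0.999 -0.002] z [-0.999 -0.041  0.004] F [ 1.  -0.1 -4.3] M [-0.04 -0.17 -0.01] w 0.0236
slide [-0.   -5.71 -1.35] roll -0.15 now yawy -87.65
```

```bash
python3 -m jog '[{"slide":[0,-2.8,-0.7],"roll":0},{"slide":[0,-5.7,-1.3],"roll":0},{"slide":[1,-5.7,-1.3],"roll":0},{"slide":[2,-5.7,-1.3],"roll":0},{"slide":[2,-5.7,-1.3],"roll":0}]' 1 58
python3 -c "
from h import *
go([.4911,.1847,.02],-87.5)
st,im=snap('scene','s7.png');_,t=snap('top','t7.png');_,w=snap('wrist','w7.png')
print([np.round(proj('scene',ham(p,st)),1) for p in([.1,.015,.014],[.105,.002,.014],[.07,0,.014])])
print([np.round(proj('top',ham(p,st)),1) for p in([.1,.015,.014],[.105,.002,.014],[.07,0,.014])])
a=cv2.resize(im[235:345,350:440],None,fx=4.4,fy=5,interpolation=cv2.INTER_CUBIC)
b=cv2.resize(t[165:275,210:290],None,fx=5,fy=5,interpolation=cv2.INTER_CUBIC)
cv2.imwrite('pics/c7.png',np.hstack([a,b]))
"
```

```text
time: 9.98
ee_pos: [0.4888, 0.1833, 0.0174]
eef_rot: [-0.704, -0.015, 0.71, -0.014]
ft_force: [-0.5, -1.7, -4.6]
width: 0.0236
t 9.98 pos [0.4888 0.1833 0.0174] x [-0.008 -0.    -1.   ] y [ 0.041 -0.999 -0.   ] z [-0.999 -0.041  0.008] F [-0.5 -1.7 -4.6] M [-0.07 -0.05  0.02] w 0.0236
slide [-0.26 -0.13 -0.23] roll -0.15 now yawy -87.65
[array([400.8, 275.2]), array([395.2, 276.9]), array([392.9, 264.2])]
[array([240.8, 215.2]), array([245.5, 213.2]), array([246.7, 226. ])]
```

View pics/c7.png

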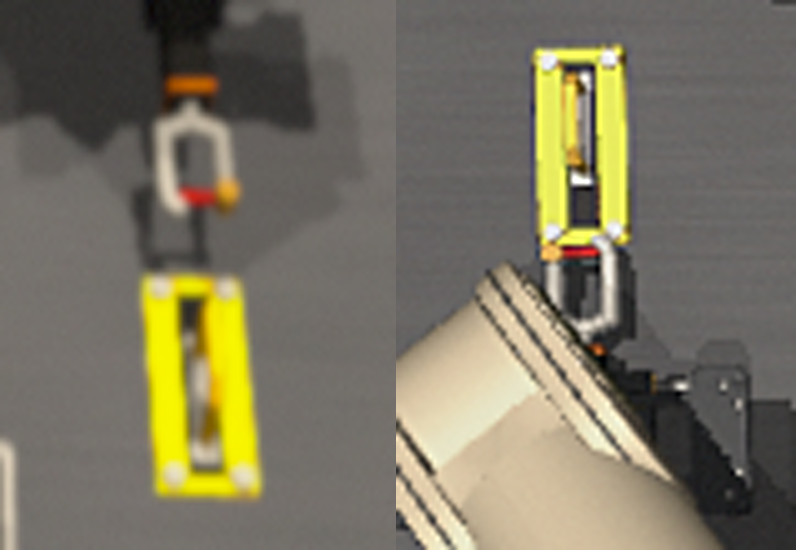

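View pics/w7.png

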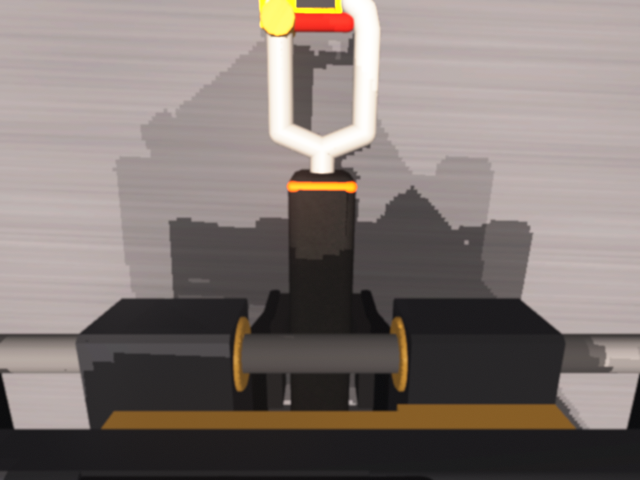

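Run:
```python
from h import *
st=r.read_state()
m=ham([.105,.002,.014],st);pv=ham([.1,.015,.014],st);print('mouth',m,'pivot',pv)
z=pv[2]
print('obs pivot',ray('top',(210+154.5/5,165+252/5),z))
# arms columns at crop row 290: left arm ~553, right arm ~612
for p in((553,285),(613,285)):print(ray('top',(210+(p[0]-396)/5,165+p[1]/5),z))
print([ham([.085,y,.014],st) for y in(.015,-.015)])
tip(st)
# target
a=np.radians(2.3);hx=np.array([np.cos(a),np.sin(a),0]);hy=np.array([-hx[1],hx[0],0])
leg=np.array([.6638,.1916,0])+hx*(-.022+.0068);print('leg',leg)
T=leg-hx*(.105+.030+.012)-hy*.002;T[2]=-.006
go(T,-87.7)
```

```text
mouth [0.60749994 0.18980288 0.05527931] pivot [0.60199315 0.20259639 0.05531823]
obs pivot [0.59956149 0.20213884 0.05531823]
[0.58168284 0.20063986 0.05531823]
[0.58170543 0.16822454 0.05531823]
[array([0.58700492, 0.20200703, 0.05539399]), array([0.5881835 , 0.1720302 , 0.05536245])]
t 10.13 pos [0.4905 0.1832 0.0198] x [-0.005  0.001 -1.   ] y [ 0.039 -0.999 -0.001] z [-0.999 -0.039  0.005] F [-0.3  0.4 -5. ] M [ 0.06 -0.11  0.  ] w 0.0234
leg [0.64861225 0.19099    0.        ]
t 10.13 pos [0.4905 0.1832 0.0198] x [-0.005  0.001 -1.   ] y [ 0.039 -0.999 -0.001] z [-0.999 -0.039  0.005] F [-0.3  0.4 -5. ] M [ 0.06 -0.11  0.  ] w 0.0234
slide [ 2.57  0.06 -1.14] roll -0.05 now yawy -87.75
```

```bash
python3 -m jog '[{"slide":[1.2,-0.05,0],"roll":0},{"slide":[2.4,-0.05,-0.5],"roll":0},{"slide":[2.6,-0.05,-1.1],"roll":0},{"slide":[2.6,-0.05,-1.1],"roll":0}]' 1 58
python3 -c "
from h import *
go([.502,.183,-.006],-87.7)
st,im=snap('scene','s8.png');_,t=snap('top','t8.png')
a=cv2.resize(im[245:345,350:440],None,fx=4.4,fy=5.5,interpolation=cv2.INTER_CUBIC)
b=cv2.resize(t[165:275,210:290],None,fx=5,fy=5,interpolation=cv2.INTER_CUBIC)
cv2.imwrite('pics/c8.png',np.hstack([a,b]))
"
```

```text
time: 10.47
ee_pos: [0.502, 0.1833, -0.0071]
eef_rot: [-0.705, -0.014, 0.709, -0.013]
ft_force: [0.1, -0.7, -4.6]
width: 0.0235
t 10.47 pos [ 0.502   0.1833 -0.0071] x [-0.006  0.001 -1.   ] y [ 0.038 -0.999 -0.001] z [-0.999 -0.038  0.006] F [ 0.1 -0.7 -4.6] M [ 0.03 -0.12  0.01] w 0.0235
slide [-0.11  0.03 -0.  ] roll -0.13 now yawy -87.83
```

View pics/c8.png

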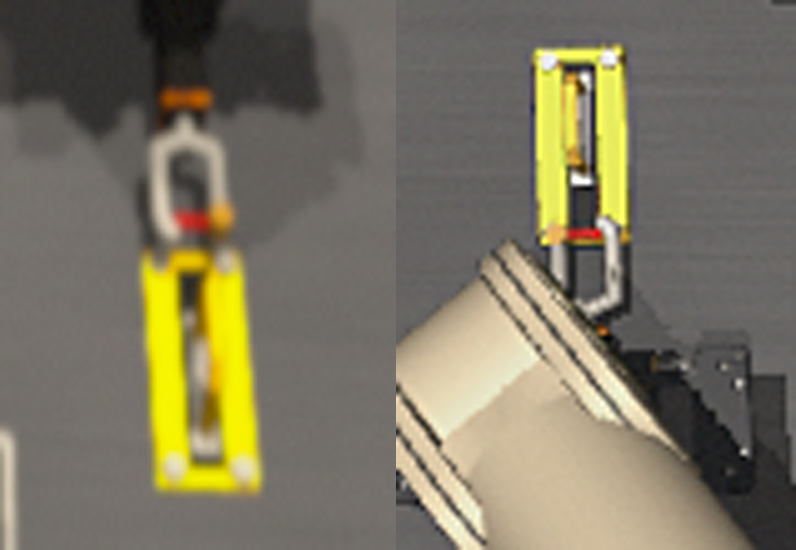

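```bash
python3 -m jog '[{"slide":[0,0,-0.5],"roll":0},{"slide":[0,0,-1.1],"roll":0},{"slide":[0,0,-1.7],"roll":0},{"slide":[0,0,-2.0],"roll":0},{"slide":[0,0,-2],"roll":0}]' 1 58
python3 -c "
from h import *
tip(r.read_state())
st,im=snap('scene','s9.png');_,t=snap('top','t9.png');tip(r.read_state())
a=cv2.resize(im[255:345,360:430],None,fx=5.6,fy=6,interpolation=cv2.INTER_CUBIC)
b=cv2.resize(t[165:255,220:270],None,fx=6,fy=6,interpolation=cv2.INTER_CUBIC)
cv2.imwrite('pics/c9.png',np.hstack([a,b]))
"
```

```text
time: 10.98
ee_pos: [0.5227, 0.1849, -0.006]
eef_rot: [-0.705, -0.014, 0.709, -0.013]
ft_force: [-0.0, -0.1, -5.2]
width: 0.0233
t 10.98 pos [ 0.5227  0.1849 -0.006 ] x [-0.004  0.002 -1.   ] y [ 0.038 -0.999 -0.002] z [-0.999 -0.038  0.004] F [-0.  -0.1 -5.2] M [ 0.02 -0.08  0.01] w 0.0233
t 11.08 pos [ 0.5216  0.185  -0.0063] x [-0.005  0.001 -1.   ] y [ 0.039 -0.999 -0.001] z [-0.999 -0.039  0.005] F [-0.7  0.1 -5.1] M [ 0.01 -0.08  0.03] w 0.0235
```

View pics/c9.png

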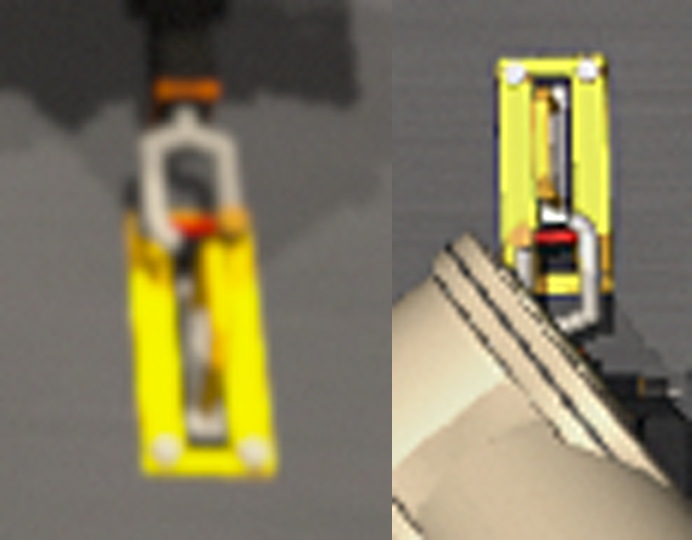

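The hook mouth straddles the loop's near leg laterally: in the top crop the mouth centre is at about 548 and the leg at about 549. I'll approach in small steps now.

```bash
python3 -m jog '[{"slide":[0,0,-0.3],"roll":0},{"slide":[0,0,-0.6],"roll":0},{"slide":[0,0,-0.6],"roll":0}]' 1 58
python3 -m jog '[{"slide":[0,0,-0.2],"roll":0},{"slide":[0,0,-0.3],"roll":0},{"slide":[0,0,-0.3],"roll":0}]' 1 58
python3 -m jog '[{"slide":[0,0,-0.2],"roll":0},{"slide":[0,0,-0.3],"roll":0},{"slide":[0,0,-0.3],"roll":0}]' 1 58
python3 -c "
from h import *
tip(r.read_state())"
```

```text
time: 11.33
ee_pos: [0.5282, 0.1852, -0.0062]
eef_rot: [-0.705, -0.014, 0.709, -0.013]
ft_force: [0.5, -0.9, -4.0]
width: 0.0237
time: 11.58
ee_pos: [0.5315, 0.1852, -0.0062]
eef_rot: [-0.705, -0.014, 0.709, -0.013]
ft_force: [-0.8, -0.2, -4.8]
width: 0.0235
time: 11.83
ee_pos: [0.5345, 0.1853, -0.0063]
eef_rot: [-0.705, -0.014, 0.709, -0.013]
ft_force: [-0.6, 0.2, -4.4]
width: 0.0235
t 11.83 pos [ 0.5345  0.1853 -0.0063] x [-0.005  0.001 -1.   ] y [ 0.038 -0.999 -0.002] z [-0.999 -0.038  0.005] F [-0.6  0.2 -4.4] M [ 0.02 -0.05 -0.01] w 0.0235
```

```bash
for i in 1 2; do :; done
python3 -m jog '[{"slide":[0,0,-0.2],"roll":0},{"slide":[0,0,-0.3],"roll":0},{"slide":[0,0,-0.3],"roll":0}]' 1 58
python3 -m jog '[{"slide":[0,0,-0.2],"roll":0},{"slide":[0,0,-0.3],"roll":0},{"slide":[0,0,-0.3],"roll":0}]' 1 58
python3 -c "
from h import *
tip(r.read_state())
st,im=snap('scene','s10.png');_,t=snap('top','t10.png');tip(r.read_state())
a=cv2.resize(im[255:345,360:430],None,fx=5.6,fy=6,interpolation=cv2.INTER_CUBIC)
b=cv2.resize(t[165:255,220:270],None,fx=6,fy=6,interpolation=cv2.INTER_CUBIC)
cv2.imwrite('pics/c10.png',np.hstack([a,b]))
"
```

```text
time: 12.08
ee_pos: [0.5361, 0.1856, -0.0068]
eef_rot: [-0.704, -0.014, 0.71, -0.013]
ft_force: [-6.3, -0.5, -3.0]
width: 0.0234
time: 12.33
ee_pos: [0.5376, 0.1857, -0.0072]
eef_rot: [-0.703, -0.014, 0.711, -0.014]
ft_force: [-8.3, -1.0, -0.8]
width: 0.0235
t 12.33 pos [ 0.5376  0.1857 -0.0072] x [-0.011  0.    -1.   ] y [ 0.039 -0.999 -0.001] z [-0.999 -0.039  0.011] F [-8.3 -1.  -0.8] M [-0.15  1.1  -0.04] w 0.0235
t 12.43 pos [ 0.5375  0.1858 -0.0071] x [-0.01  0.   -1.  ] y [ 0.039 -0.999 -0.001] z [-0.999 -0.039  0.01 ] F [-6.9 -0.3 -0.4] M [-0.13  1.09 -0.09] w 0.0237
```

View pics/c10.png

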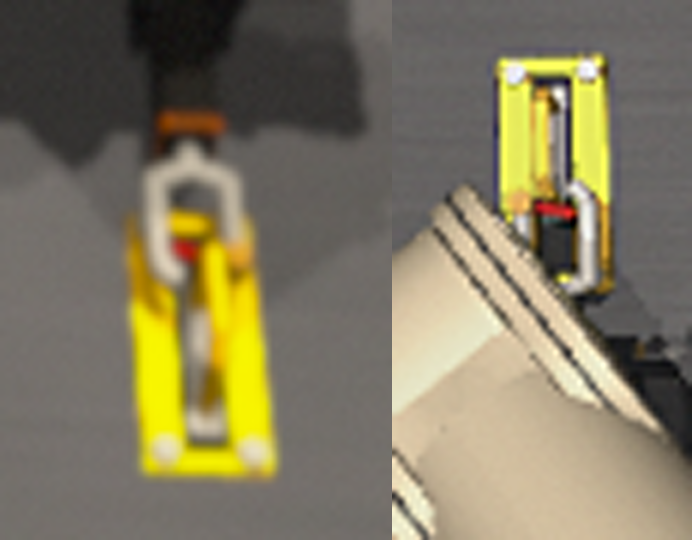

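```bash
python3 -m jog '[{"slide":[-0.1,0,-0.2],"roll":0},{"slide":[-0.1,0,-0.35],"roll":0},{"slide":[-0.1,0,-0.35],"roll":0}]' 1 58
python3 -m jog '[{"slide":[-0.1,0,-0.2],"roll":0},{"slide":[-0.1,0,-0.35],"roll":0},{"slide":[-0.1,0,-0.35],"roll":0}]' 1 58
python3 -c "
from h import *
tip(r.read_state())"
```

```text
time: 12.68
ee_pos: [0.5391, 0.1858, -0.0067]
eef_rot: [-0.702, -0.014, 0.712, -0.014]
ft_force: [-8.5, -1.0, -1.4]
width: 0.0236
time: 12.93
ee_pos: [0.5403, 0.186, -0.0065]
eef_rot: [-0.7, -0.014, 0.714, -0.015]
ft_force: [-9.5, 0.1, -2.0]
width: 0.0236
t 12.93 pos [ 0.5403  0.186  -0.0065] x [-0.019 -0.002 -1.   ] y [ 0.041 -0.999  0.001] z [-0.999 -0.041  0.019] F [-9.5  0.1 -2. ] M [-0.    1.73  0.01] w 0.0236
```

```bash
python3 -m jog '[{"slide":[0,0,-0.4],"roll":0},{"slide":[0,0,-0.7],"roll":0},{"slide":[0,0,-1.0],"roll":0},{"slide":[0,0,-1.3],"roll":0},{"slide":[0,0,-1.3],"roll":0}]' 1 58
python3 -c "
from h import *
tip(r.read_state())
st,im=snap('scene','s11.png');_,t=snap('top','t11.png');tip(r.read_state())
a=cv2.resize(im[255:345,360:430],None,fx=5.6,fy=6,interpolation=cv2.INTER_CUBIC)
b=cv2.resize(t[165:255,220:270],None,fx=6,fy=6,interpolation=cv2.INTER_CUBIC)
cv2.imwrite('pics/c11.png',np.hstack([a,b]))
"
```

```text
time: 13.35
ee_pos: [0.5511, 0.188, -0.0077]
eef_rot: [-0.699, -0.015, 0.715, -0.016]
ft_force: [-5.3, 7.4, -6.1]
width: 0.0236
t 13.35 pos [ 0.5511  0.188  -0.0077] x [-0.023 -0.001 -1.   ] y [ 0.043 -0.999  0.   ] z [-0.999 -0.043  0.023] F [-5.3  7.4 -6.1] M [1.33 1.2  0.53] w 0.0236
t 13.45 pos [ 0.5511  0.1886 -0.0075] x [-0.022 -0.    -1.   ] y [ 0.044 -0.999 -0.001] z [-0.999 -0.044  0.022] F [-5.5  6.6 -7.8] M [1.32 1.2  0.54] w 0.0235
```

View pics/c11.png

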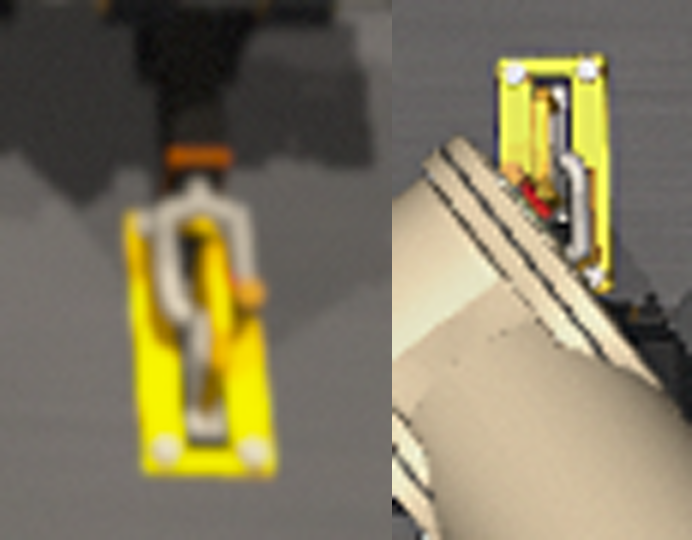

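```bash
python3 -m jog '[{"slide":[-0.05,0.1,-0.4],"roll":0},{"slide":[-0.05,0.15,-0.8],"roll":0},{"slide":[-0.05,0.15,-1.2],"roll":0},{"slide":[-0.05,0.15,-1.6],"roll":0},{"slide":[-0.05,0.15,-1.6],"roll":0}]' 1 58
python3 -c "
from h import *
tip(r.read_state())
st,im=snap('scene','s12.png');_,t=snap('top','t12.png');tip(r.read_state())
a=cv2.resize(im[255:345,360:430],None,fx=5.6,fy=6,interpolation=cv2.INTER_CUBIC)
b=cv2.resize(t[165:255,220:270],None,fx=6,fy=6,interpolation=cv2.INTER_CUBIC)
cv2.imwrite('pics/c12.png',np.hstack([a,b]))
"
```

```text
time: 13.87
ee_pos: [0.5679, 0.188, -0.0074]
eef_rot: [-0.699, -0.016, 0.714, -0.015]
ft_force: [-0.2, -0.3, -4.2]
width: 0.0233
t 13.87 pos [ 0.5679  0.188  -0.0074] x [-0.021 -0.    -1.   ] y [ 0.044 -0.999 -0.001] z [-0.999 -0.044  0.021] F [-0.2 -0.3 -4.2] M [-0.02 -0.24 -0.01] w 0.0233
t 13.97 pos [ 0.5675  0.1875 -0.0074] x [-0.022 -0.001 -1.   ] y [ 0.043 -0.999 -0.   ] z [-0.999 -0.043  0.022] F [ 0.1  0.  -5.3] M [ 0.01 -0.21 -0.03] w 0.0236
```

View pics/c12.png

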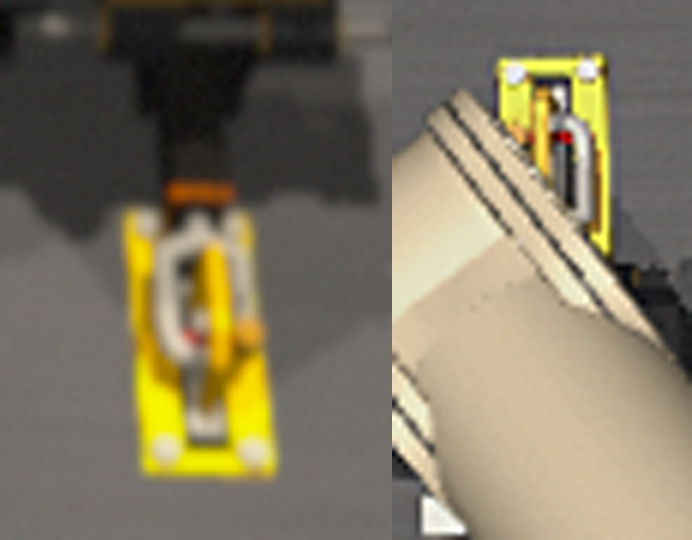

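```bash
python3 -m jog '[{"slide":[0,0,0.4],"roll":0},{"slide":[0,0,0.8],"roll":0},{"slide":[0,0,1.2],"roll":0},{"slide":[0,0,1.5],"roll":0},{"slide":[0,0,1.5],"roll":0}]' 1 58
python3 -m jog '[{"slide":[0,0,0.2],"roll":0},{"slide":[0,0,0.2],"roll":0}]' 1 58
python3 -m jog '[{"slide":[0,0,0.2],"roll":0},{"slide":[0,0,0.2],"roll":0}]' 1 58
python3 -c "
from h import *
tip(r.read_state())"
```

```text
time: 14.38
ee_pos: [0.5517, 0.1867, -0.007]
eef_rot: [-0.699, -0.015, 0.715, -0.016]
ft_force: [0.7, -0.5, -5.1]
width: 0.0235
time: 14.55
ee_pos: [0.5493, 0.1866, -0.0069]
eef_rot: [-0.699, -0.015, 0.715, -0.016]
ft_force: [-0.2, 0.2, -5.1]
width: 0.0236
time: 14.72
ee_pos: [0.5474, 0.1866, -0.0067]
eef_rot: [-0.699, -0.015, 0.715, -0.016]
ft_force: [0.3, 0.2, -4.8]
width: 0.0235
t 14.72 pos [ 0.5474  0.1866 -0.0067] x [-0.022 -0.001 -1.   ] y [ 0.044 -0.999  0.   ] z [-0.999 -0.044  0.022] F [ 0.3  0.2 -4.8] M [-0.03 -0.42 -0.03] w 0.0235
```

```bash
python3 -m jog '[{"slide":[0,0,0.15],"roll":0},{"slide":[0,0,0.15],"roll":0}]' 1 58
python3 -c "
from h import *
tip(r.read_state())
st,im=snap('scene','s13.png');_,t=snap('top','t13.png');tip(r.read_state())
a=cv2.resize(im[255:345,360:430],None,fx=5.6,fy=6,interpolation=cv2.INTER_CUBIC)
b=cv2.resize(t[165:255,220:270],None,fx=6,fy=6,interpolation=cv2.INTER_CUBIC)
cv2.imwrite('pics/c13.png',np.hstack([a,b]))
"
```

```text
time: 14.88
ee_pos: [0.5472, 0.1865, -0.0063]
eef_rot: [-0.7, -0.015, 0.714, -0.015]
ft_force: [5.4, 1.2, -6.7]
width: 0.0233
t 14.88 pos [ 0.5472  0.1865 -0.0063] x [-0.019 -0.    -1.   ] y [ 0.043 -0.999 -0.   ] z [-0.999 -0.043  0.019] F [ 5.4  1.2 -6.7] M [ 0.18 -1.16 -0.03] w 0.0233
t 14.98 pos [ 0.5472  0.1865 -0.0064] x [-0.019 -0.    -1.   ] y [ 0.043 -0.999 -0.   ] z [-0.999 -0.043  0.019] F [ 5.5  1.7 -7.8] M [ 0.14 -1.17 -0.03] w 0.0235
```

View pics/c13.png

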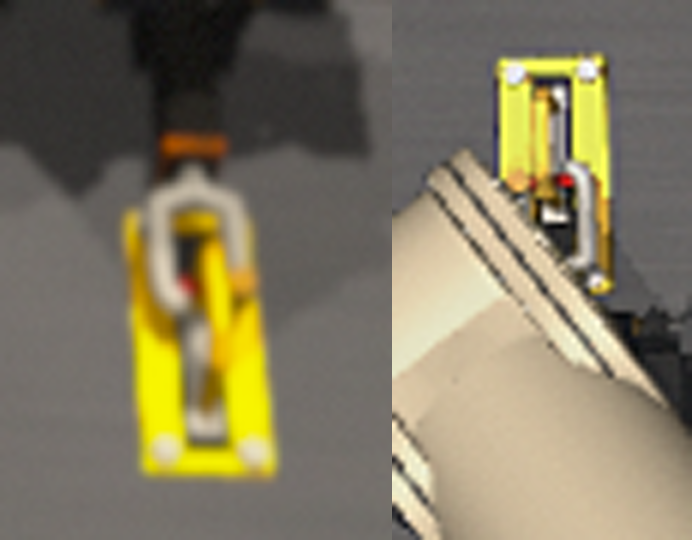

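The gate lies shut across the mouth with the leg behind it: red at scene crop (188,288) and top crop (565,182). The hook bears on it with 5.5 N. Next is the proof pull.

```bash
python3 -m jog '[{"slide":[0,0,0.2],"roll":0},{"slide":[0,0,0.25],"roll":0}]' 1 58
```

```text
time: 15.15
ee_pos: [0.547, 0.1864, -0.0058]
eef_rot: [-0.702, -0.015, 0.712, -0.015]
ft_force: [11.1, 1.2, -9.8]
width: 0.0237
```

```bash
python3 -m jog '[{"slide":[0.02,0,0.22],"roll":0},{"slide":[0.02,0,0.22],"roll":0},{"slide":[0.02,0,0.22],"roll":0},{"slide":[0.02,0,0.22],"roll":0},{"slide":[0.02,0,0.22],"roll":0}]' 1 58
python3 -c "
from h import *
tip(r.read_state())"
```

```text
time: 15.57
ee_pos: [0.5472, 0.1864, -0.0056]
eef_rot: [-0.703, -0.016, 0.711, -0.014]
ft_force: [10.6, 1.8, -11.6]
width: 0.0234
t 15.57 pos [ 0.5472  0.1864 -0.0056] x [-0.011  0.002 -1.   ] y [ 0.042 -0.999 -0.003] z [-0.999 -0.042  0.011] F [ 10.6   1.8 -11.6] M [ 0.4  -2.11  0.15] w 0.0234
```

```bash
python3 -m jog '[{"slide":[0.05,0,0.22],"roll":0},{"slide":[0.05,0,0.22],"roll":0},{"slide":[0.05,0,0.22],"roll":0},{"slide":[0.05,0,0.22],"roll":0},{"slide":[0.05,0,0.22],"roll":0}]' 1 58
python3 -m jog '[{"slide":[0.05,0,0.22],"roll":0},{"slide":[0.05,0,0.22],"roll":0},{"slide":[0.05,0,0.22],"roll":0},{"slide":[0.05,0,0.22],"roll":0},{"slide":[0.05,0,0.22],"roll":0}]' 1 58
python3 -c "
from h import *
tip(r.read_state())"
```

```text
time: 15.98
ee_pos: [0.5474, 0.1865, -0.0057]
eef_rot: [-0.705, -0.016, 0.709, -0.013]
ft_force: [12.4, 1.7, -12.1]
width: 0.0234
time: 16.4
ee_pos: [0.5476, 0.1866, -0.0055]
eef_rot: [-0.706, -0.016, 0.708, -0.012]
ft_force: [9.8, 1.4, -8.7]
width: 0.0239
t 16.40 pos [ 0.5476  0.1866 -0.0055] x [-0.002  0.005 -1.   ] y [ 0.04  -0.999 -0.005] z [-0.999 -0.04   0.002] F [ 9.8  1.4 -8.7] M [ 0.31 -1.98  0.07] w 0.0239
```

```bash
python3 -m jog '[{"slide":[0.02,0,0.22],"roll":0},{"slide":[0.02,0,0.22],"roll":0},{"slide":[0.02,0,0.22],"roll":0},{"slide":[0.02,0,0.22],"roll":0},{"slide":[0.02,0,0.22],"roll":0}]' 1 58
python3 -m jog '[{"slide":[0.05,0,0],"roll":0},{"slide":[0.05,0,-0.3],"roll":0},{"slide":[0.05,0,-0.6],"roll":0},{"slide":[0.05,0,-0.8],"roll":0},{"slide":[0.05,0,-0.8],"roll":0}]' 1 58
python3 -c "
from h import *
tip(r.read_state())
st,im=snap('scene','s14.png');_,w=snap('wrist','w14.png')
a=cv2.resize(im[235:345,350:440],None,fx=4.4,fy=4.4,interpolation=cv2.INTER_CUBIC)
b=cv2.resize(w[:,200:440],None,fx=1.0083,fy=1.0083)
cv2.imwrite('pics/c14.png',np.hstack([a,b[:484,:]]))
"
```

```text
time: 16.82
ee_pos: [0.5477, 0.1866, -0.0052]
eef_rot: [0.708, 0.016, -0.706, 0.012]
ft_force: [10.3, 1.0, -9.9]
width: 0.0235
time: 17.23
ee_pos: [0.5559, 0.1869, -0.0058]
eef_rot: [0.707, 0.016, -0.706, 0.012]
ft_force: [0.0, 0.4, -4.8]
width: 0.0229
t 17.23 pos [ 0.5559  0.1869 -0.0058] x [ 0.001  0.007 -1.   ] y [ 0.04  -0.999 -0.007] z [-0.999 -0.04  -0.001] F [ 0.   0.4 -4.8] M [ 0.02 -0.11 -0.04] w 0.0229
```

View pics/c14.png

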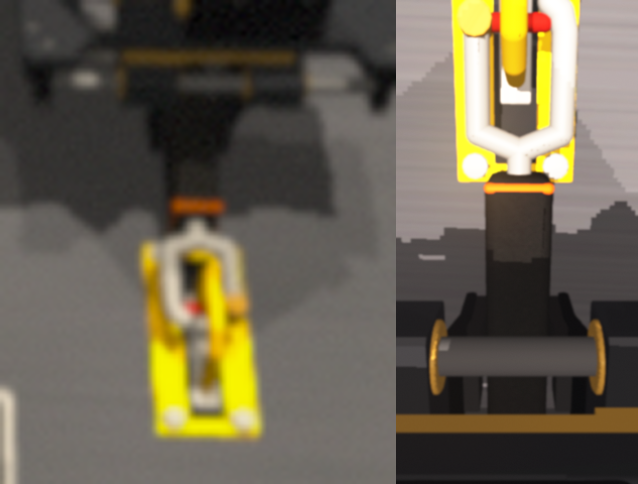

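Clipped: the wrist view shows the leg inside the hook at crop (515,60), with the red gate shut behind it. The handle's front would overlap the foot plate here, so I'll draw back to light gate contact before lowering.

```bash
python3 -m jog '[{"slide":[0.3,0,0.3],"roll":0},{"slide":[0.6,0,0.6],"roll":0},{"slide":[0.9,0,0.75],"roll":0},{"slide":[1.1,0,0.8],"roll":0},{"slide":[1.1,0,0.8],"roll":0}]' 1 58
python3 -c "
from h import *
tip(r.read_state())"
```

```text
time: 17.75
ee_pos: [0.5481, 0.1868, -0.0168]
eef_rot: [0.708, 0.017, -0.706, 0.012]
ft_force: [3.1, -0.4, -3.5]
width: 0.0233
t 17.75 pos [ 0.5481  0.1868 -0.0168] x [ 0.002  0.007 -1.   ] y [ 0.04  -0.999 -0.007] z [-0.999 -0.04  -0.003] F [ 3.1 -0.4 -3.5] M [ 0.18 -0.95  0.04] w 0.0233
```

```bash
python3 -m jog '[{"slide":[0.2,0,0],"roll":0},{"slide":[0.3,0,0],"roll":0},{"slide":[0.3,0,0],"roll":0}]' 1 58
python3 -m jog '[{"slide":[0.15,0,0],"roll":0},{"slide":[0.15,0,0],"roll":0}]' 1 58
python3 -c "
from h import *
tip(r.read_state())"
```

```text
time: 18.0
ee_pos: [0.5481, 0.1868, -0.0201]
eef_rot: [0.708, 0.017, -0.706, 0.012]
ft_force: [2.8, 0.2, -3.5]
width: 0.0239
time: 18.17
ee_pos: [0.5483, 0.1868, -0.0216]
eef_rot: [0.708, 0.016, -0.706, 0.012]
ft_force: [3.0, 0.6, -3.4]
width: 0.0237
t 18.17 pos [ 0.5483  0.1868 -0.0216] x [ 0.002  0.007 -1.   ] y [ 0.04  -0.999 -0.007] z [-0.999 -0.04  -0.003] F [ 3.   0.6 -3.4] M [ 0.08 -0.62  0.  ] w 0.0237
```

```bash
python3 -m jog '[{"slide":[0.1,0,0],"roll":0},{"slide":[0.1,0,0],"roll":0}]' 1 58
python3 -m jog '[{"slide":[0.1,0,0],"roll":0},{"slide":[0.1,0,0],"roll":0}]' 1 58
python3 -c "
from h import *
tip(r.read_state())
_,w=snap('wrist','w15.png')
"
```

```text
time: 18.33
ee_pos: [0.5484, 0.1869, -0.0219]
eef_rot: [0.708, 0.016, -0.706, 0.012]
ft_force: [-0.2, -1.1, 4.8]
width: 0.0231
time: 18.5
ee_pos: [0.5485, 0.1869, -0.022]
eef_rot: [0.708, 0.016, -0.706, 0.012]
ft_force: [-1.7, -1.7, 9.3]
width: 0.0238
t 18.50 pos [ 0.5485  0.1869 -0.022 ] x [ 0.003  0.006 -1.   ] y [ 0.04  -0.999 -0.006] z [-0.999 -0.04  -0.003] F [-1.7 -1.7  9.3] M [-0.63  0.7   0.  ] w 0.0238
```

View pics/w15.png

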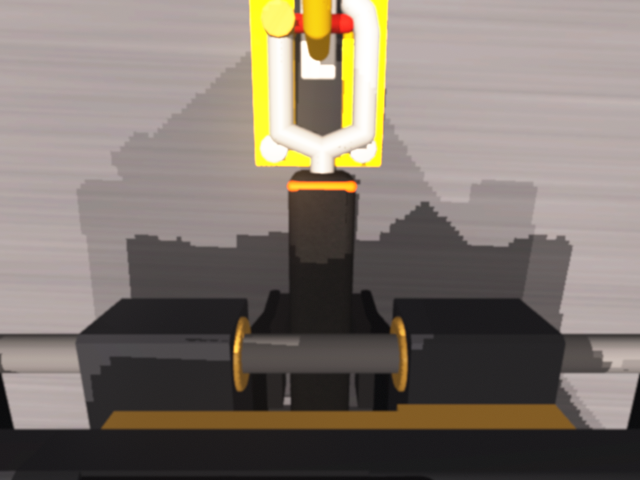

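The hammer is on the bench at the pick-up height, with its handle just short of the foot plate (the band at row 186, the plate edge at row 165). Now release.

```bash
python3 -m jog '[{"slide":[-0.05,0,0],"roll":0},{"slide":[-0.05,0,0],"roll":0},{"slide":[-0.05,0,0],"roll":0},{"slide":[-0.05,0,0],"roll":0}]' 0.2 30
python3 -m jog '[{"slide":[0,0,0],"roll":0},{"slide":[0,0,0],"roll":0},{"slide":[0,0,0],"roll":0},{"slide":[0,0,0],"roll":0},{"slide":[0,0,0],"roll":0}]' 0.2 30
python3 -m jog '[{"slide":[0,0,0],"roll":0},{"slide":[-1,0,0],"roll":0},{"slide":[-3,0,0],"roll":0},{"slide":[-6,0,0],"roll":0},{"slide":[-9,0,0],"roll":0}]' 0.2 30
python3 -m jog '[{"slide":[-3,0,2],"roll":0},{"slide":[-6,0,5],"roll":0},{"slide":[-8,0,9],"roll":0},{"slide":[-8,0,12],"roll":0},{"slide":[-8,0,12],"roll":0}]' 0.2 30
python3 -c "
from h import *
tip(r.read_state())
st,im=snap('scene','s16.png');_,t=snap('top','t16.png')
a=cv2.resize(im[190:345,330:460],None,fx=3,fy=3,interpolation=cv2.INTER_CUBIC)
b=cv2.resize(t[165:320,200:300],None,fx=3,fy=3,interpolation=cv2.INTER_CUBIC)
cv2.imwrite('pics/c16.png',np.hstack([a,b]))
"
```

```text
time: 18.88
ee_pos: [0.5482, 0.1869, -0.0216]
eef_rot: [0.708, 0.016, -0.706, 0.012]
ft_force: [-0.5, -0.0, -0.5]
width: 0.0426
time: 19.3
ee_pos: [0.5482, 0.1869, -0.0217]
eef_rot: [0.708, 0.016, -0.706, 0.012]
ft_force: [-0.3, 0.1, -0.8]
width: 0.0679
time: 19.72
ee_pos: [0.5473, 0.1864, 0.0696]
eef_rot: [0.707, 0.016, -0.707, 0.012]
ft_force: [0.6, -0.1, 0.8]
width: 0.0694
time: 20.13
ee_pos: [0.4231, 0.182, 0.1513]
eef_rot: [0.708, 0.016, -0.706, 0.015]
ft_force: [1.2, -0.5, 0.5]
width: 0.0696
t 20.13 pos [0.4231 0.182  0.1513] x [ 0.003  0.003 -1.   ] y [ 0.044 -0.999 -0.003] z [-0.999 -0.044 -0.003] F [ 1.2 -0.5  0.5] M [ 0.04 -0.08 -0.  ] w 0.0696
```

View pics/c16.png

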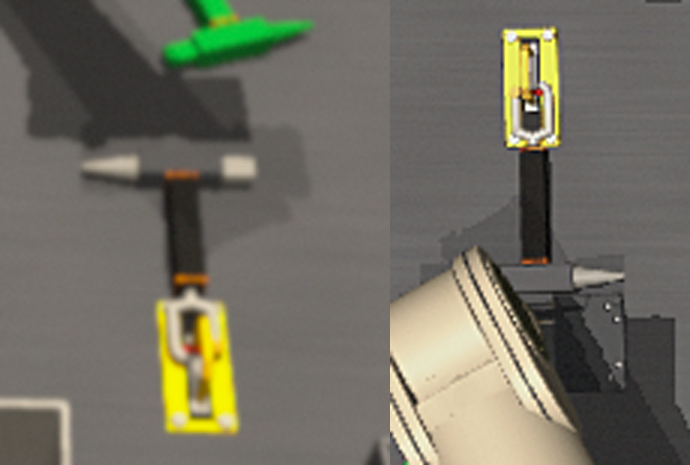

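View pics/s16.png

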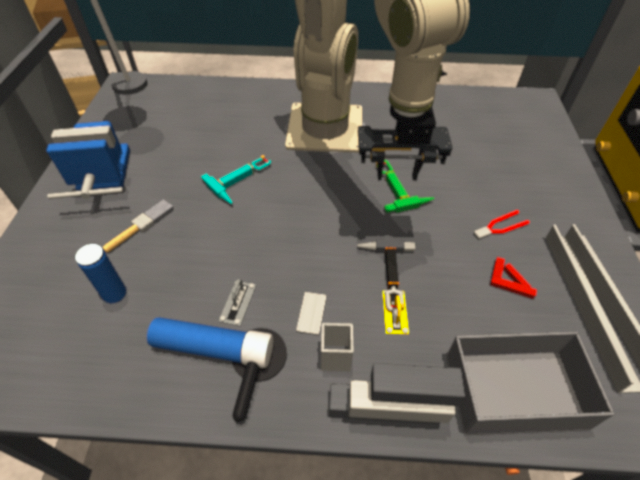

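The hammer lies flat and clipped, the gate is shut and nothing else has moved. The gripper hangs free. Handing in.

```bash
python3 -m jog '[{"slide":[0,0,0],"roll":0},{"slide":[0,0,0],"roll":0},{"slide":[0,0,0],"roll":0}]' 0.2 30
python3 -c "
from h import *
tip(r.read_state());print(r.close_job())"
```

```text
time: 20.48
ee_pos: [0.4276, 0.181, 0.1505]
eef_rot: [0.708, 0.016, -0.706, 0.013]
ft_force: [0.3, 0.2, 0.3]
width: 0.0697
t 20.48 pos [0.4276 0.181  0.1505] x [ 0.003  0.005 -1.   ] y [ 0.04  -0.999 -0.005] z [-0.999 -0.04  -0.003] F [0.3 0.2 0.3] M [0.   0.05 0.04] w 0.0697
the job is handed in; nothing more can be done
None
```

The hammer is clipped to the yellow eye, proof-pulled, laid flat on the bench and released. I handed the job in at 20.5 s, inside the 61 s limit.

- **Snapping on:** The gate was pressed only against the near leg of the loop. Readings between moves reached about 10 N. The force then fell to zero, and the pictures showed the gate shut behind the leg.
- **Proof pull:** I pulled back with 10 to 12 N for about 1.7 s, and the gate held.
- **Last checks:** The last pictures show the hook on the yellow eye with the hammer lying flat. The grey eye and everything else look unmoved. The gripper hung free with about 0 N on the wrist.

**What disagreed or went wrong:**
- **First grip missed:** The fingers closed above the handle and touched nothing. Their real tips sit roughly 25 to 30 mm short of the reported TCP, so I went lower with force checks and gripped on the second try.
- **Loop position:** It stood about 5 mm farther along the slot than the top camera suggested. I found it by touch.
- **Sideways pull:** During the proof pull there was also up to about 7 N of vertical force beyond the hammer's weight. The total on hook and eye stayed under about 15 N in the readings.

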